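Hold a spread snap ring over the groove of an axle stub

ROBOT

A 6-joint arm with a two-finger parallel gripper is mounted at the origin on the work surface. World frame = base frame: x ahead of the robot, y to its left, z up, the work surface at z = 0. Lengths are in m, angles in rad, forces in N, time in s.
With the tool pointing down it reaches from about 0.3 to 0.85 m from the base axis. Payload 5.4 kg.
Tool frame: the origin (TCP) lies midway between the tips of the shut fingers; the grasp point (between the pads) lies 19 mm behind it (env.grip_point_offset is the distance from the TCP to the grasp point, in m); z points along the fingers, y is the line along which they close (so a half turn about z gives the same grasp; the last joint's range is limited). The gripper opens to 85 mm and grips with 20 to 120 N. Pads are 22 mm wide; open, the fingers measure 114 mm over their backs; the gripper's body (76 mm by 85 mm) begins 54 mm behind the grasp point. The pads swing forward as they close: fully open they stand 13 mm farther back than shut.
Start: joints at [-1.379, 0.158, 1.597, -0, 1.386, -0.21], TCP at [0.225, -0.529, 0.231] pointing down, gripper open.
Joint ranges: [-2.91, 2.91], [-0.94, 2.29], [0.18, 2.7], [-1.29, 4.43], [0.17, 2.64], [-3, 3]. Speed limits (rad/s): [2.57, 2.57, 3.14, 3.14, 3.14, 3.14].

INTERFACE

Orientations are given as a unit quaternion [w, x, y, z].
In Python, from station import env gives the robot as it stands. The module is installed in compiled form; this text tells all that it offers.
- The arm moves only by the tool move_arm, never from a script. Its argument "commands" is a list of rows, each an object of numbers: "tx", "ty", "tz": the shift along the tool's x, y, z scaled (see below); "ax", "ay", "az": the turn, a rotation vector about the tool's x, y, z scaled (see below). In form: [{"tx": .., "ty": .., "tz": .., "ax": .., "ay": .., "az": ..}, ...]. A call has 1 to 8 rows; each row is the pose to reach, as a shift and turn from the pose commanded when the call began, along the tool's axes at that moment, turning the shorter way round; what a row does not reach only later rows make up. The controller multiplies each number of a shift by 0.2 m and each number of a turn by 2 pi rad. A row lasts 1/10 s, in which the tool goes at most 50 mm and 8.59 degrees, less where a joint would pass 70% of its speed; a pose out of reach is approached as far as the arm can. A call with a number of a shift or a turn outside -1 to 1 is refused whole. A call with a gripper value outside its range is refused whole. "grip" is the opening, from 0 (shut) to 1 (fully open), set as the call begins (left out, the last holds). The fingers move at their own pace and stop on an object; "newtons" is the grip in N (left out, the last holds). Time passes only in rows, so rows that repeat a pose let the fingers close. It gives the time, the measured TCP pose, the force, the opening and the grip force at its end, in the units of the state.
- env.state(): the state, without advancing time (a new reading comes with each control period).
- env.read_camera(name): name is "scene" or "side" or "wrist"; returns a dict with "image" (420x560x3 uint8, red, green, blue), "vertical_fov" (degrees; the focal length in pixels is half the picture's height over the tangent of half this angle, whatever the lens; pixels are square), "cx", "cy" (the principal point, pixels), "R" (3x3) and "t" (3): a world point X has camera coordinates R X + t. Camera axes: x right, y down, z forward; pixel columns grow to the right and rows downward; lengths in m; the calibration is good to about 2 mm. A picture is of the moment at which its call begins. There is no depth.
- env.finish_job(): hands the job in; it is judged then, once.
Trained networks look in the newest picture that a camera, given by its name, has taken for a name from the list of things; names that differ only in an ending like _2 or _b are one class to them, and where a whole thing is asked for, a point or a joint stands for the part that bears it (a point fixed in the world has none). Each returns a list of dicts, best first, with "confidence" (0 to 1); they miss things now and then, are a little off and sometimes report something else, mostly with a low value. They report only what shows in the picture. A call takes as long as a camera call. They do not tell look-alikes from the thing itself.
- env.boxes_of(camera, query): "centre" ([x, y, z] in m, in world coordinates, good to about 4 mm: the middle of the surface that is visible of it).
The state is a dict: "t": time; "joint_positions": joint angles; "joint_velocities": joint speeds; "effort": joint torques, N m; "position": TCP position; "ee_rot": TCP orientation; "ft_force": force on the tool from outside, world axes, zero at the start; "torque": the same for the moment, N m; "grip_width": finger opening in m; "finger_force": force on a finger pad.
Only numpy, scipy, OpenCV 4.12 (cv2) and the standard library are available. Lean on these libraries where they do the work, as an engineer would, in place of code of your own. Each camera call takes 0.05 s, during which the arm holds its last target. There are 200 camera calls.

TASK

Press the red stop button on the yellow box fully down so the index head cannot start. Then take the red-handled snap-ring pliers from the blue stand, put their tips between the two ears of the open steel snap ring on the black plastic nest, squeeze the handles fully so that the ring spreads, and slide it down over the axle stub in the index head until it is level with the brass-coloured groove. Finish while holding it there with the pliers still squeezed: the ring spread, level and centred around the groove without touching the stub; keep your fingers off the ring and leave the other things on the bench where they are.

Things in the scene. Friction and masses are not known exactly. Their poses are not given: they have to be found in the camera images.
- stop_top (a point): top centre of the red mushroom stop button, 40 mm across, on a yellow box 80 x 80 x 45 mm. It moves straight down 6 mm against a spring (1.5 N to start, 5 N at the bottom) and comes back up when let go; it does not latch.
- stop (a joint): travel of the stop button: 0 up, 0.006 m fully down
- pliers_grip (a point): where to grip the pliers: midway between their two red upright handles. Axes: z up along the tool, y from handle to handle, along which the gripper closes (the tool is the same turned half round about z). Each handle is a bar 16 mm wide (x), 10 mm thick (y), from 28 mm below to 25 mm above this point (31 with its black cap); 62 mm over their outer faces.
- pliers: parallel-action spreading pliers, about 170 g; origin 6.2 mm below pliers_notch, at the underside of the tips, same axes. They stand upright, tips in the pocket of a blue block (80 x 80 x 52 mm, the pocket goes right through): lift them straight up 60 mm to clear it. Squeezed to 58 mm over the handles they can be carried with the tips still nearly closed.
- jaw_a (a joint): travel of each handle of the pliers (both move alike), m: 0 free (62 mm over the handles), 0.012 fully squeezed (38 mm, hard stop). Each handle moves straight inwards and the tips move apart by the same travel. A spring resists: 5 N at the start, 8 N at the stop, about 6 N more with the ring on; squeeze with 25 to 30 N.
- pliers_notch (a point): midway between the two tips, at mid-height of their outward notches; 103.8 mm below pliers_grip. Tips: 14 mm wide along x, notch 6.4 mm high, below it a 3 mm thick toe, above it a shoulder, both 1.5 mm proud. Free: toes 9 mm wide over both, notch faces 6 mm apart; squeezed: 30 mm apart. Slender for 41 mm above this point, then the tool's body, 28 (x) by 34 mm (y).
- ring_center (a point): centre of the open steel snap ring, half-way up its 5 mm thickness; z is its axis. 52 mm across outside. Its two ears point to the ring's -x, 14 to 36 mm from the centre, about 15 mm between their facing sides at rest. The pliers' tips belong between the ears 27 mm from the centre along -x, pliers' y along the ring's y, notches level with the ring.
- ring: the snap ring, about 34 g; origin 2.5 mm below ring_center. It lies flat on an black plastic nest 34 mm tall, around a low brass boss (22 mm across, 3 mm high); the ears overhang with 28 mm of free air below. Two springy halves joined at the back (+x).
- ring_left (a joint): opening angle of each half of the snap ring (both alike), rad: 0 at rest, too narrow for the stub; from 0.12 on it passes over it. With the pliers fully squeezed about 0.15: a round opening 40 mm across about ring_center.
- groove (a point): centre of the groove, on the upright axis of the axle stub, half-way up the groove. Stub 35 mm across, ending 21.5 mm above this point; brass-coloured groove 7 mm high, 33 mm across. The stub stands in a grey index head (130 mm square); its chuck jaws are 23 mm below this point. The ring may go over it turned any way.
- stub: the axle stub; origin at its foot on the chuck, 35.5 mm below groove
- gauge_block: steel gauge block 35 x 30 x 20 mm (leave it alone)
- v_block: dark steel V-block 50 x 40 x 35 mm (leave it alone)
- ring_gauge: plain steel setting ring, 60 mm across, 36 mm bore, 18 mm tall (closed all round: not the snap ring) (leave it alone)
- screwdriver: screwdriver lying on the table (leave it alone)
- dial: dial indicator 58 mm across, 20 mm thick, with a stem, lying face up (leave it alone)
- weight: small brass weight with a knob, 36 mm across, 46 mm tall (leave it alone)
Things that resemble listed ones, but are neither listed nor needed, are in the scene too. Of the things that look like the pliers, the larger one is meant. Of the things that look like the part that bears stop_top, the larger one is meant.

How it is judged:
By the outcome, as a careful person would: the job done as asked, in the order asked, and still so for the second after the job is handed in, while the arm keeps its last pose, push and grip.
It also fails if it takes over 56 s, if anything falls off the work surface, if the arm or the gripper's body presses on something with over 40 N, if the wrist force passes 120 N, or if a joint passes its speed limit or range.

## Working session

There is one attempt and no reset: what is moved stays moved. The work goes in short steps, Python scripts to look and compute and a tool call to move; the robot and the scene stay as the last step left them, time stands still between calls to the robot, and variables do not carry over. Pictures are saved under pics/ and viewed, at most 10 in all, crops included, and the job is handed in when it is done.

Besides the shell and the picture viewer there is one more tool, called after "Emit:" by a JSON object that holds its "name" and its "arguments". move_arm: Moves the arm, as the interface text tells. Shifts and turns lie within -1 to 1; 1 stands for 0.2 m of shift or 2 pi rad of turn. Its arguments: {"type":"object","properties":{"commands":{"type":"array","items":{"type":"object","properties":{"tx":{"type":"number"},"ty":{"type":"number"},"tz":{"type":"number"},"ax":{"type":"number"},"ay":{"type":"number"},"az":{"type":"number"}}}},"grip":{"type":"number"},"newtons":{"type":"number"}},"required":["commands"]}

```bash
mkdir -p pics
cat > h.py <<'E'
import numpy as np, cv2
from station import env
def cam(n,save=None):
    c=env.read_camera(n)
    if save: cv2.imwrite('pics/'+save,cv2.cvtColor(c['image'],cv2.COLOR_RGB2BGR))
    c['f']=c['image'].shape[0]/2/np.tan(np.radians(c['vertical_fov'])/2)
    c['R']=np.array(c['R']);c['t']=np.array(c['t']);return c
def proj(c,X):
    p=c['R']@np.array(X)+c['t'];return np.array([c['cx']+c['f']*p[0]/p[2],c['cy']+c['f']*p[1]/p[2]])
def onz(c,uv,z):
    d=c['R'].T@np.array([(uv[0]-c['cx'])/c['f'],(uv[1]-c['cy'])/c['f'],1]);o=-c['R'].T@c['t']
    return o+d*(z-o[2])/d[2]
E
python3 - <<'E'
from h import *
np.set_printoptions(precision=4,suppress=True)
print(env.state())
ims=[]
for n in ['scene','side','wrist']:
    c=cam(n,n+'0.png');print(n,'campos',-c['R'].T@c['t'],c['R'][2],c['f'])
    for q in ['stop_top','stop','pliers_grip','pliers','pliers_notch','ring_center','ring','groove','stub','gauge_block','v_block','ring_gauge','screwdriver','dial','weight']:
        try:
            for b in env.boxes_of(n,q)[:4]: print(' ',q,np.array(b['centre']),proj(c,b['centre']).round(),round(b['confidence'],2))
        except Exception as e: print(q,e)
E
```

```text
{'t': 0.0, 'joint_positions': array([-1.3791,  0.1591,  1.5983, -0.    ,  1.3862, -0.2101]), 'joint_velocities': array([ 0.0016,  0.0009,  0.0018,  0.0019,  0.0014, -0.0009]), 'effort': array([  0.0001, -39.6008, -33.1427,  -0.0002,   0.0086,   0.    ]), 'position': array([ 0.2247, -0.5286,  0.2303]), 'ee_rot': array([-0.001 ,  0.9799,  0.1996, -0.    ]), 'ft_force': array([ 0.9773, -0.7206,  0.8378]), 'torque': array([-0.0566,  0.0161,  0.0076]), 'finger_force': 0.0, 'grip_width': 0.08525290783498518}
scene campos [ 1.1992 -0.617   0.8348] [-0.5704  0.4974 -0.6537] 492.7044492663117
  stop_top [ 0.4169 -0.353   0.0695] [137. 252.] 0.75
  stop_top [ 0.5253 -0.079   0.0399] [265. 229.] 0.59
  stop [ 0.4163 -0.3526  0.0715] [137. 251.] 0.69
  stop [ 0.404  -0.4674  0.0517] [ 87. 281.] 0.64
  pliers_grip [0.5013 0.0775 0.0918] [305. 179.] 0.85
  pliers_grip [0.5925 0.0609 0.0657] [326. 207.] 0.76
  pliers_grip [0.5305 0.3281 0.1194] [380. 137.] 0.75
  pliers_grip [0.7123 0.1053 0.0231] [375. 237.] 0.39
  pliers [0.4962 0.0786 0.0962] [304. 177.] 0.87
  pliers [0.5969 0.0636 0.0701] [329
[... 1731 characters left out ...]
148 0.3474 0.1326] [220. 362.] 0.91
  stub [0.516  0.3446 0.1343] [220. 360.] 0.97
  gauge_block [0.3977 0.2154 0.021 ] [308. 354.] 0.75
  gauge_block [0.5183 0.3459 0.1325] [219. 360.] 0.33
  v_block [ 0.3951 -0.0152  0.0204] [350. 272.] 0.73
  v_block [ 0.5898 -0.2892  0.0255] [321. 172.] 0.45
  ring_gauge [ 0.7123 -0.2322  0.0138] [273. 174.] 0.8
  ring_gauge [0.4977 0.086  0.0986] [292. 268.] 0.71
  ring_gauge [ 0.5243 -0.0778  0.0418] [311. 229.] 0.54
  screwdriver [ 0.7276 -0.079   0.0217] [241. 206.] 0.69
  dial [0.7026 0.1174 0.0256] [208. 263.] 0.82
  weight [ 0.5885 -0.2872  0.0268] [321. 172.] 0.54
wrist campos [ 0.3031 -0.4976  0.3741] [-0.2999 -0.1271 -0.9455] 377.32058241928473
```

View pics/scene0.png

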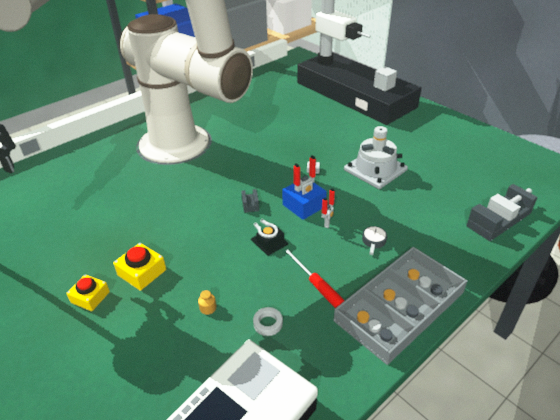

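View pics/side0.png

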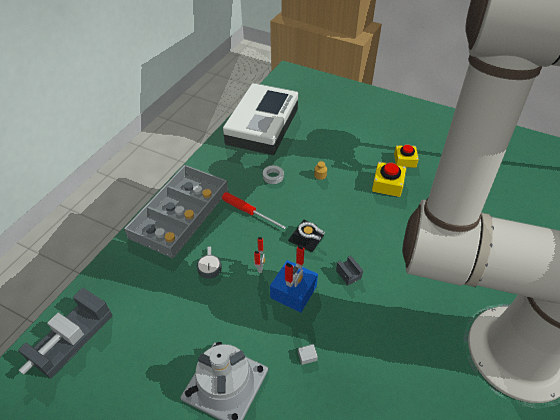

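The scene picture shows two stop boxes, at (137,255) and (87,290). The one at (137,255) is larger, so it is the one meant. There are also two pliers. The ones in the blue stand at (305,180) are larger than the loose ones at (327,207), so those are meant. The ring nest is at (267,235) and the index head at (378,160). I'll confirm with one enlarged montage.

Run:
```python
import cv2,numpy as np
a=cv2.imread('pics/scene0.png');b=cv2.imread('pics/side0.png')
def cr(i,x,y,w,h):return cv2.resize(i[y:y+h,x:x+w],(400,300),interpolation=cv2.INTER_CUBIC)
cv2.imwrite('pics/m0.png',np.vstack([np.hstack([cr(a,245,140,120,90),cr(b,235,205,120,90)]),np.hstack([cr(a,60,230,120,90),cr(a,330,115,100,75)])]))
```

```text
(no output)
```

View pics/m0.png

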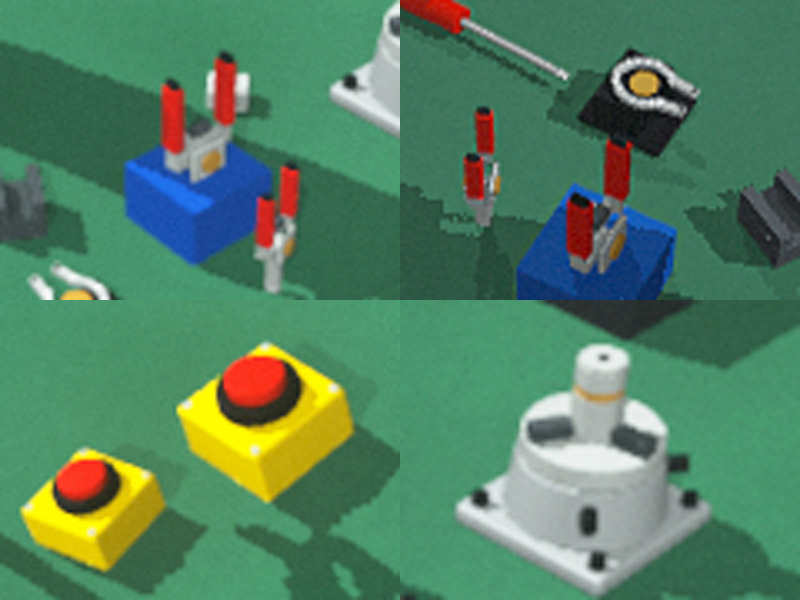

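```bash
cat >> h.py <<'E'
from scipy.spatial.transform import Rotation as Ro
def tri(c1,u1,c2,u2):
    A=[];b=[]
    for c,u in((c1,u1),(c2,u2)):
        d=c['R'].T@np.array([(u[0]-c['cx'])/c['f'],(u[1]-c['cy'])/c['f'],1]);d/=np.linalg.norm(d);P=np.eye(3)-np.outer(d,d)
        A.append(P);b.append(P@(-c['R'].T@c['t']))
    X=np.linalg.lstsq(np.vstack(A),np.hstack(b),rcond=None)[0]
    return X,np.linalg.norm(np.vstack(A)@X-np.hstack(b))
def goto(pos,yaw=None,s=None):
    """numbers for a move: tool down, tool y axis along world angle yaw (deg)"""
    s=s or env.state();w,x,y,z=s['ee_rot'];r=Ro.from_quat([x,y,z,w])
    sh=r.inv().apply(np.array(pos)-s['position'])/.2
    a=np.zeros(3)
    if yaw is not None:
        opts=[]
        for k in (0,180):
            q=np.radians(yaw+k);yy=np.array([np.cos(q),np.sin(q),0]);zz=np.array([0,0,-1.]);xx=np.cross(yy,zz)
            opts.append((r.inv()*Ro.from_matrix(np.c_[xx,yy,zz])).as_rotvec())
        a=min(opts,key=np.linalg.norm)/2/np.pi
        print('both',[ (o/2/np.pi).round(4) for o in opts])
    print('t',sh.round(4),'a',a.round(4),'rows',np.linalg.norm(np.array(pos)-s['position'])/.05,np.linalg.norm(a)*360/8.59)
E
python3 - <<'E'
from h import *
np.set_printoptions(precision=4,suppress=True)
c1=cam('scene');c2=cam('side')
def reds(c):
    h=cv2.cvtColor(c['image'],cv2.COLOR_RGB2HSV)
    m=(((h[...,0]<8)|(h[...,0]>172))&(h[...,1]>160)&(h[...,2]>90)).astype(np.uint8)
    n,l,st,ce=cv2.connectedComponentsWithStats(m)
    return [(ce[i].round(1),st[i].tolist()) for i in range(1,n) if st[i][4]>15]
for c in(c1,c2):
    print([ (a.tolist(),b) for a,b in reds(c)])
print('stop box corners?')
R=tri(c1,(312.8,157.4),c2,(289,266));L=tri(c1,(296.6,165.5),c2,(300,248))
print(R,L)
E
```

```text
[([312.1, 167.1], [309, 158, 7, 19, 96]), ([296.5, 175.4], [294, 166, 6, 20, 111]), ([331.1, 196.7], [329, 190, 6, 15, 71]), ([324.3, 206.3], [322, 199, 6, 15, 66]), ([136.0, 254.0], [127, 247, 19, 15, 237]), ([325.7, 289.8], [309, 273, 35, 35, 453]), ([84.3, 283.5], [77, 278, 15, 12, 146])]
[([407.5, 148.6], [403, 145, 10, 8, 70]), ([391.0, 168.8], [384, 163, 15, 13, 149]), ([238.1, 203.0], [222, 193, 34, 22, 310]), ([260.1, 244.3], [258, 238, 5, 13, 60]), ([299.9, 255.8], [296, 247, 9, 18, 113]), ([257.0, 258.2], [254, 252, 6, 13, 57]), ([288.5, 273.7], [285, 266, 8, 17, 117])]
stop box corners?
(array([0.4946, 0.1095, 0.1392]), np.float64(5.621168683735383e-06)) (array([0.4934, 0.0568, 0.1397]), np.float64(0.0014091620152744948))
```

Run:
```python
from h import *
np.set_printoptions(precision=4,suppress=True)
c1=cam('scene');c2=cam('side')
print('stop',tri(c1,(136,254),c2,(391,168.8)))
print('hR',tri(c1,(312.1,167.1),c2,(288.5,273.7)),'hL',tri(c1,(296.5,175.4),c2,(299.9,255.8)))
X=tri(c1,(136,254),c2,(391,168.8))[0]
print(proj(c1,[0.415,-.352,.072]),proj(c2,[0.415,-.352,.072]))
goto([X[0],X[1],.11])
```

```text
stop (array([ 0.4123, -0.3539,  0.0607]), np.float64(0.0007649907562869056))
hR (array([0.4949, 0.1088, 0.1102]), np.float64(0.001108896216102613)) hL (array([0.4935, 0.056 , 0.1105]), np.float64(0.0008969997078965514))
[136.5278 250.6989] [390.7236 165.7596]
t [ 1.2055 -0.4403  0.6066] a [0. 0. 0.] rows 5.677916289846497 0.0
```

Emit:
{"name": "move_arm", "arguments": {"commands": [{"tx": 1.0, "ty": -0.38, "tz": 0.5}, {"tx": 1.0, "ty": -0.38, "tz": 0.5}, {"tx": 1.0, "ty": -0.38, "tz": 0.5}, {"tx": 1.0, "ty": -0.38, "tz": 0.5}, {"tx": 1.0, "ty": -0.38, "tz": 0.5}, {"tx": 1.0, "ty": -0.38, "tz": 0.5}], "grip": 0, "newtons": 30}}

```text
validation failed for argument at $.co...
```

Run:
```python
from h import *
goto([.4123,-.3539,.075])
```

```text
t [ 1.2054 -0.4402  0.7816] a [0. 0. 0.] rows 6.010144812115506 0.0
```

Emit:
{"name": "move_arm", "arguments": {"commands": [{"tx": 0.9, "ty": -0.34, "tz": 0.5, "ax": 0, "ay": 0, "az": 0}, {"tx": 0.9, "ty": -0.34, "tz": 0.5, "ax": 0, "ay": 0, "az": 0}, {"tx": 0.9, "ty": -0.34, "tz": 0.5, "ax": 0, "ay": 0, "az": 0}, {"tx": 0.9, "ty": -0.34, "tz": 0.5, "ax": 0, "ay": 0, "az": 0}, {"tx": 0.9, "ty": -0.34, "tz": 0.5, "ax": 0, "ay": 0, "az": 0}], "grip": 0, "newtons": 30}}

```text
t: 3.1
position: [0.3651, -0.3918, 0.1284]
ee_rot: [-0.003, 0.98, 0.201, -0.0]
ft_force: [-0.7, 0.2, -0.4]
grip_width: 0.012
finger_force: 0.0
```

Run:
```python
from h import *
goto([.4123,-.3539,.075])
```

```text
t [ 0.2912 -0.0796  0.2678] a [0. 0. 0.] rows 1.6142689289003664 0.0
```

Emit:
{"name": "move_arm", "arguments": {"commands": [{"tx": 0.29, "ty": -0.08, "tz": 0.2, "ax": 0, "ay": 0, "az": 0}, {"tx": 0.29, "ty": -0.08, "tz": 0.2, "ax": 0, "ay": 0, "az": 0}, {"tx": 0.29, "ty": -0.08, "tz": 0.27, "ax": 0, "ay": 0, "az": 0}, {"tx": 0.29, "ty": -0.08, "tz": 0.27, "ax": 0, "ay": 0, "az": 0}]}}

```text
t: 3.5
position: [0.4099, -0.3583, 0.0756]
ee_rot: [-0.001, 0.98, 0.2, -0.001]
ft_force: [-0.6, 0.1, -0.5]
grip_width: 0.0
finger_force: 0.0
```

Run:
```python
from h import *
print(env.state()['ft_force'],env.state()['position'],env.state()['grip_width'])
cam('wrist','w1.png')
a=cv2.imread('pics/w1.png')
```

```text
[-0.55653888  0.05971796 -0.49012063] [ 0.40993022 -0.35825221  0.07555157] 2.322683416926408e-05
```

View pics/w1.png

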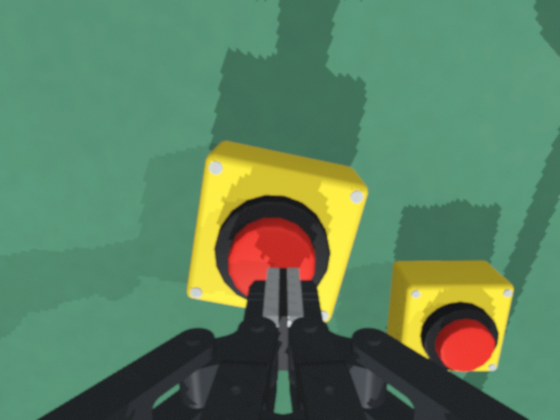

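The wrist view shows the closed fingertips at (284,270) over the large red button, centred at about (272,258). The smaller box is off to the right.

Emit:
{"name": "move_arm", "arguments": {"commands": [{"tx": 0.02, "ty": -0.016, "tz": 0.02, "ax": 0, "ay": 0, "az": 0}, {"tx": 0.02, "ty": -0.016, "tz": 0.035, "ax": 0, "ay": 0, "az": 0}, {"tx": 0.02, "ty": -0.016, "tz": 0.05, "ax": 0, "ay": 0, "az": 0}, {"tx": 0.02, "ty": -0.016, "tz": 0.05, "ax": 0, "ay": 0, "az": 0}]}}

```text
t: 3.95
position: [0.4132, -0.3546, 0.0672]
ee_rot: [0.0, 0.98, 0.199, -0.0]
ft_force: [0.2, 0.4, 0.5]
grip_width: 0.0003
finger_force: 0.0
```

Emit:
{"name": "move_arm", "arguments": {"commands": [{"tx": 0, "ty": 0, "tz": 0.015, "ax": 0, "ay": 0, "az": 0}, {"tx": 0, "ty": 0, "tz": 0.03, "ax": 0, "ay": 0, "az": 0}, {"tx": 0, "ty": 0, "tz": 0.03, "ax": 0, "ay": 0, "az": 0}]}}

```text
t: 4.25
position: [0.4135, -0.3548, 0.0615]
ee_rot: [0.0, 0.98, 0.2, -0.0]
ft_force: [-1.0, -0.8, 5.0]
grip_width: -0.0
finger_force: 2.2
```

Emit:
{"name": "move_arm", "arguments": {"commands": [{"tx": 0, "ty": 0, "tz": 0.01, "ax": 0, "ay": 0, "az": 0}, {"tx": 0, "ty": 0, "tz": 0.015, "ax": 0, "ay": 0, "az": 0}, {"tx": 0, "ty": 0, "tz": 0.02, "ax": 0, "ay": 0, "az": 0}, {"tx": 0, "ty": 0, "tz": 0.02, "ax": 0, "ay": 0, "az": 0}]}}

```text
t: 4.65
position: [0.4137, -0.355, 0.0607]
ee_rot: [0.0, 0.98, 0.2, -0.0]
ft_force: [-9.0, 7.8, 25.1]
grip_width: -0.0003
finger_force: 12.8
```

Emit:
{"name": "move_arm", "arguments": {"commands": [{"tx": 0, "ty": 0, "tz": -0.25, "ax": 0, "ay": 0, "az": 0}, {"tx": 0.2, "ty": -0.2, "tz": -0.5, "ax": 0, "ay": 0, "az": 0}, {"tx": 0.4, "ty": -0.4, "tz": -0.75, "ax": 0, "ay": 0, "az": 0}, {"tx": 0.6, "ty": -0.6, "tz": -0.9, "ax": 0, "ay": 0, "az": 0.02}, {"tx": 0.75, "ty": -0.75, "tz": -1, "ax": 0, "ay": 0, "az": 0.04}, {"tx": 0.9, "ty": -0.9, "tz": -1, "ax": 0, "ay": 0, "az": 0.06}, {"tx": 1, "ty": -1, "tz": -1, "ax": 0, "ay": 0, "az": 0.068}, {"tx": 1, "ty": -1, "tz": -1, "ax": 0, "ay": 0, "az": 0.068}], "grip": 1}}

```text
t: 5.45
position: [0.5205, -0.0887, 0.2584]
ee_rot: [-0.0, 1.0, -0.012, 0.001]
ft_force: [-0.7, -1.5, -0.2]
grip_width: 0.0852
finger_force: 0.0
```

Run:
```python
from h import *
s=env.state();print(s)
c=cam('wrist','w2.png')
for q in ['ring_center','pliers_grip']:
    for b in env.boxes_of('wrist',q)[:3]: print(q,b['centre'],proj(c,b['centre']),b['confidence'])
```

```text
{'t': 5.45, 'joint_positions': array([-3.98701357e-01,  1.61825747e-02,  1.69497065e+00,  1.36231893e-03,
        1.42875449e+00,  1.19578137e+00]), 'joint_velocities': array([ 0.4847119 ,  0.11157423, -0.19011981, -0.02534945,  0.09892686,
        0.45322815]), 'effort': array([-1.09213974e+00, -3.55251253e+01, -3.30984521e+01,  2.43507195e-01,
        3.14956403e-02,  2.74410850e-02]), 'position': array([ 0.52045171, -0.08869564,  0.25839999]), 'ee_rot': array([-3.06696651e-04,  9.99928148e-01, -1.19387679e-02,  1.03463834e-03]), 'ft_force': array([-0.72598559, -1.45816769, -0.18268455]), 'torque': array([-0.10538457, -0.01645971,  0.03105142]), 'finger_force': 0.0, 'grip_width': 0.0851645718042677}
ring_center [0.4993, 0.0812, 0.1048] [ 79.37943606 218.92358408] 0.46
pliers_grip [0.5854, 0.0643, 0.0741] [ 97.69400657 109.76886844] 0.84
pliers_grip [0.4984, 0.0813, 0.1025] [ 80.86291867 218.97889194] 0.83
pliers_grip [0.416, -0.3465, 0.0675] [543.53844464 274.8856208 ] 0.58
```

View pics/w2.png

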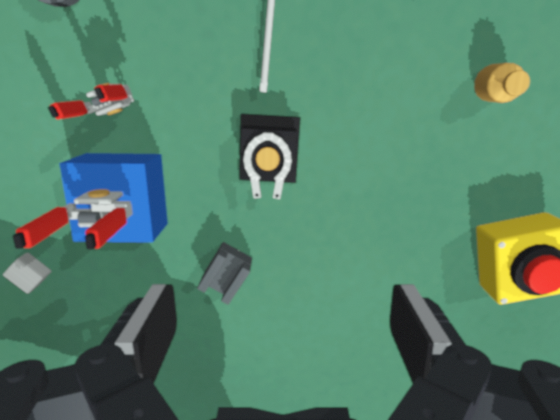

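The wrist view shows the ring on the black nest at (268,160) with its ears pointing down the image (world -x). The target pliers are in the blue block at (80,215), and the smaller pliers are at (95,100).

```bash
cat >> h.py <<'E'
def ringfit(c,z,box,thr=165):
    x0,y0,x1,y1=box
    h=cv2.cvtColor(c['image'],cv2.COLOR_RGB2HSV)
    m=((h[...,1]<60)&(h[...,2]>thr)).astype(np.uint8);k=np.zeros_like(m);k[y0:y1,x0:x1]=1;m*=k
    n,l,st,ce=cv2.connectedComponentsWithStats(m,connectivity=8);i=1+np.argmax(st[1:,4]);ys,xs=np.where(l==i)
    return np.array([onz(c,(a,b),z)[:2] for a,b in zip(xs,ys)]),m
E
python3 - <<'E'
from h import *
from scipy.optimize import minimize
np.set_printoptions(precision=4,suppress=True)
s=env.state();print(s['position'],s['ee_rot'])
c=cam('wrist')
P,m=ringfit(c,.039,(225,110,315,215))
u=proj(c,[.525,-.078,.039]);print(u,len(P),P.min(0),P.max(0))
# template fit: annulus r 19..26 excluding gap, ears x -36..-14, |y| 7.5..13
def sd(q):
    x,y=q.T;r=np.hypot(x,y);a=np.abs(y)
    ann=np.where((x<-14)&(a<9),.1,np.abs(r-.0215)-.0045)
    ear=np.maximum(np.abs(x+.025)-.011,np.abs(a-.0100)-.0025)
    return np.minimum(ann,ear)
g=np.stack(np.meshgrid(np.arange(-.045,.035,.0007),np.arange(-.035,.035,.0007)),-1).reshape(-1,2)
img=cv2.GaussianBlur(m.astype(np.float32),(3,3),0)
def cost(p):
    R=np.array([[np.cos(p[2]),-np.sin(p[2])],[np.sin(p[2]),np.cos(p[2])]])
    W=g@R.T+p[:2]; Q=np.c_[W,np.full(len(W),.039)]@c['R'].T+c['t']
    px=(c['cx']+c['f']*Q[:,0]/Q[:,2]).astype(np.float32);py=(c['cy']+c['f']*Q[:,1]/Q[:,2]).astype(np.float32)
    I=cv2.remap(img,px[None],py[None],cv2.INTER_LINEAR)[0]
    T=1/(1+np.exp(np.clip(sd(g)/.0005,-30,30)));return ((I-T)**2).mean()
b=min((minimize(cost,[.525+dx,-.078+dy,a],method='Nelder-Mead',options=dict(initial_simplex=np.array([[.525+dx,-.078+dy,a],[.53+dx,-.078+dy,a],[.525+dx,-.073+dy,a],[.525+dx,-.078+dy,a+.1]]))) for dx in(-.004,.004) for dy in(-.004,.004) for a in(-.1,.1)),key=lambda r:r.fun)
print('ring',b.x[:2],np.degrees(b.x[2]),b.fun)
h=cv2.cvtColor(c['image'],cv2.COLOR_RGB2HSV);k=np.zeros_like(m);k[110:215,225:315]=1
ys,xs=np.where((h[...,0]>10)&(h[...,0]<30)&(h[...,1]>120)&(h[...,2]>120)&(k>0));print('boss',onz(c,(xs.mean(),ys.mean()),.037),len(xs))
goto([.4942,.0824,.2],88.5)
E
```

```text
[ 0.5197 -0.0907  0.2573] [ 0.      0.9999 -0.0111  0.0002]
[268.372  166.3754] 1127 [ 0.4926 -0.0974] [ 0.5582 -0.0518]
ring [ 0.532  -0.0749] -3.344703854845914 0.07017110919326086
boss [ 0.5333 -0.075   0.037 ] 466
both [array([-0.0002,  0.    , -0.4997]), array([0.    , 0.0001, 0.0003])]
t [-0.1456 -0.8676  0.2841] a [0.     0.0001 0.0003] rows 3.6978563275514635 0.015217631432328625
```

Emit:
{"name": "move_arm", "arguments": {"commands": [{"tx": -0.05, "ty": -0.25, "tz": 0, "ax": 0, "ay": 0, "az": 0}, {"tx": -0.1, "ty": -0.5, "tz": 0.05, "ax": 0, "ay": 0, "az": 0}, {"tx": -0.146, "ty": -0.7, "tz": 0.1, "ax": 0, "ay": 0, "az": 0}, {"tx": -0.146, "ty": -0.868, "tz": 0.15, "ax": 0, "ay": 0, "az": 0}, {"tx": -0.146, "ty": -0.868, "tz": 0.2, "ax": 0, "ay": 0, "az": 0}, {"tx": -0.146, "ty": -0.868, "tz": 0.2, "ax": 0, "ay": 0, "az": 0}, {"tx": -0.146, "ty": -0.868, "tz": 0.2, "ax": 0, "ay": 0, "az": 0}]}}

```text
t: 6.35
position: [0.4946, 0.0806, 0.217]
ee_rot: [0.0, 1.0, -0.014, -0.0]
ft_force: [0.4, 0.2, -0.1]
grip_width: 0.0854
finger_force: 0.0
```

Run:
```python
from h import *
np.set_printoptions(precision=4,suppress=True)
s=env.state();print(s['position'],s['ee_rot'])
c=cam('wrist','w3.png')
h=cv2.cvtColor(c['image'],cv2.COLOR_RGB2HSV)
m=(((h[...,0]<8)|(h[...,0]>172))&(h[...,1]>160)&(h[...,2]>90)).astype(np.uint8)
n,l,st,ce=cv2.connectedComponentsWithStats(m)
for i in range(1,n):
    if st[i][4]>40: print(ce[i],st[i])
for y in(.0560,.1088): print(proj(c,[.494,y,.141]),proj(c,[.494,y,.082]))
goto([.4942,.0824,.091],88.5)
```

```text
[0.4946 0.0806 0.217 ] [ 0.0002  0.9999 -0.0138 -0.0004]
[324.875   47.7188] [318  35  18  23 192]
[271.8976  67.7874] [265  58  14  20 127]
[242.587  205.8745] [231 187  20  45 494]
[316.892  206.1965] [310 188  19  43 463]
[320.4837 223.8229] [313.1875 196.0124]
[235.6395 226.0235] [244.6307 197.8342]
both [array([-0.    , -0.0001,  0.4997]), array([ 0.0001, -0.    , -0.0003])]
t [-0.004  -0.009   0.6325] a [ 0.0001 -0.     -0.0003] rows 2.530494878194306 0.011242753512731983
```

View pics/w3.png

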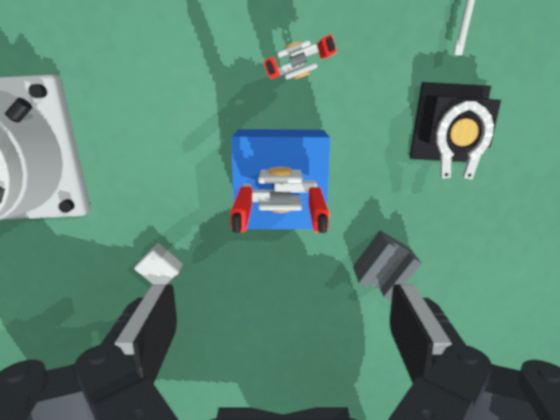

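The wrist view shows the red handles with cap tops at (322,221) and (238,223), squarely between the fingers. They agree with the estimate to within 2 mm.

Emit:
{"name": "move_arm", "arguments": {"commands": [{"tx": 0.005, "ty": 0, "tz": 0.2, "ax": 0, "ay": 0, "az": 0}, {"tx": 0.005, "ty": 0, "tz": 0.4, "ax": 0, "ay": 0, "az": 0}, {"tx": 0.005, "ty": 0, "tz": 0.52, "ax": 0, "ay": 0, "az": 0}, {"tx": 0.005, "ty": 0, "tz": 0.63, "ax": 0, "ay": 0, "az": 0}, {"tx": 0.005, "ty": 0, "tz": 0.63, "ax": 0, "ay": 0, "az": 0}, {"tx": 0.005, "ty": 0, "tz": 0.63, "ax": 0, "ay": 0, "az": 0}], "grip": 1}}

```text
t: 7.0
position: [0.4962, 0.0813, 0.0921]
ee_rot: [0.0, 1.0, -0.013, 0.0]
ft_force: [0.3, -0.5, 0.8]
grip_width: 0.0851
finger_force: 0.0
```

Emit:
{"name": "move_arm", "arguments": {"commands": [{"tx": 0, "ty": 0, "tz": 0, "ax": 0, "ay": 0, "az": 0}, {"tx": 0, "ty": 0, "tz": 0, "ax": 0, "ay": 0, "az": 0}, {"tx": 0, "ty": 0, "tz": 0, "ax": 0, "ay": 0, "az": 0}, {"tx": 0, "ty": 0, "tz": 0, "ax": 0, "ay": 0, "az": 0}, {"tx": 0, "ty": 0, "tz": 0, "ax": 0, "ay": 0, "az": 0}], "grip": 0.68, "newtons": 28}}

```text
t: 7.5
position: [0.4971, 0.0824, 0.0934]
ee_rot: [-0.0, 1.0, -0.013, 0.002]
ft_force: [-1.3, 1.3, 5.6]
grip_width: 0.0583
finger_force: 5.5
```

Emit:
{"name": "move_arm", "arguments": {"commands": [{"tx": 0, "ty": 0, "tz": -0.05, "ax": 0, "ay": 0, "az": 0}, {"tx": 0, "ty": 0, "tz": -0.15, "ax": 0, "ay": 0, "az": 0}, {"tx": 0, "ty": 0, "tz": -0.25, "ax": 0, "ay": 0, "az": 0}, {"tx": 0, "ty": 0, "tz": -0.38, "ax": 0, "ay": 0, "az": 0}, {"tx": 0, "ty": 0, "tz": -0.5, "ax": 0, "ay": 0, "az": 0}, {"tx": 0, "ty": 0, "tz": -0.6, "ax": 0, "ay": 0, "az": 0}, {"tx": 0, "ty": 0, "tz": -0.6, "ax": 0, "ay": 0, "az": 0}]}}

```text
t: 8.2
position: [0.4977, 0.0821, 0.2153]
ee_rot: [0.0, 1.0, -0.013, 0.004]
ft_force: [0.6, 0.1, -1.4]
grip_width: 0.0582
finger_force: 5.4
```

Run:
```python
from h import *
np.set_printoptions(precision=4,suppress=True)
s=env.state();print(s['position'],s['ee_rot'],s['ft_force'],s['grip_width'],s['finger_force'])
ims=[]
for n in('scene','side','wrist'):
    c=cam(n);p=s['position']
    # predicted tip (notch) for grip 16.6 mm behind tcp
    u=proj(c,[p[0],p[1],p[2]+.0166-.0525]);print(n,u, 'notch pred',proj(c,[p[0],p[1],p[2]+.0166-.1038]))
    x,y=int(u[0]),int(u[1]);x=min(max(x,50),510);y=min(max(y,60),360)
    ims.append(cv2.resize(c['image'][y-60:y+60,x-50:x+50],(260,312),interpolation=cv2.INTER_CUBIC));print(x-50,y-60)
cv2.imwrite('pics/m1.png',cv2.cvtColor(np.hstack(ims),cv2.COLOR_RGB2BGR))
```

```text
[0.4977 0.0821 0.2153] [ 0.0003  0.9999 -0.0126  0.0037] [ 0.5786  0.0613 -1.3945] 0.05818878512121128 5.447147637605667
scene [305.9829 148.5016] notch pred [305.6452 166.0663]
255 88
side [293.8154 244.2008] notch pred [293.376 258.962]
243 184
wrist [280.5772 251.4317] notch pred [280.9946 216.8   ]
230 191
```

View pics/m1.png

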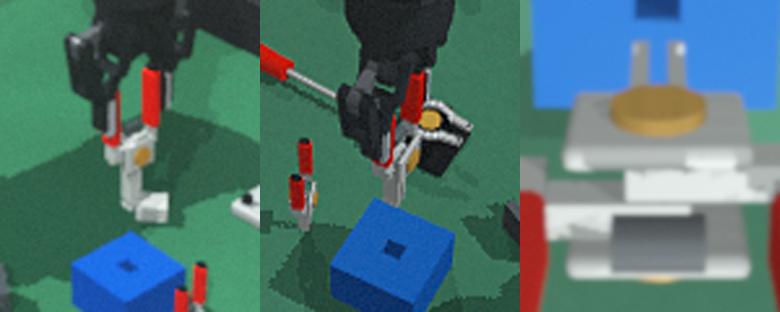

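The pliers are held clear of the blue stand in all three views. In the wrist view the tips' ends are at about (276,207) and (289,207).

```bash
cat >> h.py <<'E'
def tool(s,v):
    w,x,y,z=s['ee_rot'];return s['position']+Ro.from_quat([x,y,z,w]).apply(v)
E
python3 - <<'E'
from h import *
np.set_printoptions(precision=4,suppress=True)
s=env.state();c=cam('wrist','w4.png')
o=.0872
for nm,v in dict(toeR=[.007,-.0065,o+.0062],toeL=[.007,.0065,o+.0062],toetopR=[.007,-.0065,o+.0032],sh=[.007,-.0065,o-.0032]).items(): print(nm,tool(s,v),proj(c,tool(s,v)))
print('notch',tool(s,[0,0,o]))
im=cv2.cvtColor(c['image'],cv2.COLOR_RGB2BGR)
cv2.imwrite('pics/m2.png',cv2.resize(im[190:250,240:325],(765,540),interpolation=cv2.INTER_CUBIC))
E
```

```text
toeR [0.5018 0.0886 0.1169] [271.1003 204.6152]
toeL [0.5015 0.0756 0.1169] [290.822  204.6124]
toetopR [0.5018 0.0886 0.1199] [270.9664 206.0589]
sh [0.5018 0.0886 0.1263] [270.6702 209.2531]
notch [0.4947 0.0823 0.1231]
```

View pics/m2.png

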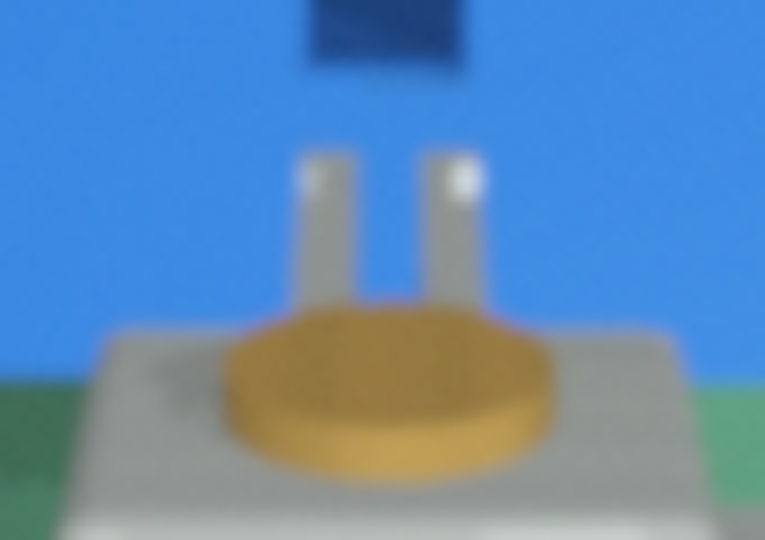

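Run:
```python
from h import *
np.set_printoptions(precision=4,suppress=True)
s=env.state();print(s['position'],s['ee_rot'])
# desired notch (.505,-.0734,.075); measured notch now
n=tool(s,[0,0,.0872])+[-.0014,-.0016,0];print(n)
goto(s['position']+np.array([.505,-.0734,.075])-n,86.7)
```

```text
[0.4945 0.0823 0.2098] [-0.0001  0.9999 -0.0127 -0.0014]
[0.4929 0.0807 0.1226]
both [array([-0.0007, -0.    , -0.4949]), array([-0.    ,  0.0004,  0.0051])]
t [0.0807 0.7688 0.2378] a [-0.      0.0004  0.0051] rows 3.2350466575915338 0.2151872755378229
```

Emit:
{"name": "move_arm", "arguments": {"commands": [{"tx": 0.02, "ty": 0.2, "tz": 0, "ax": 0, "ay": 0, "az": 0.005}, {"tx": 0.05, "ty": 0.4, "tz": 0, "ax": 0, "ay": 0, "az": 0.005}, {"tx": 0.08, "ty": 0.6, "tz": 0, "ax": 0, "ay": 0, "az": 0.005}, {"tx": 0.08, "ty": 0.768, "tz": 0.05, "ax": 0, "ay": 0, "az": 0.005}, {"tx": 0.08, "ty": 0.768, "tz": 0.15, "ax": 0, "ay": 0, "az": 0.005}, {"tx": 0.08, "ty": 0.768, "tz": 0.2, "ax": 0, "ay": 0, "az": 0.005}, {"tx": 0.08, "ty": 0.768, "tz": 0.2, "ax": 0, "ay": 0, "az": 0.005}, {"tx": 0.08, "ty": 0.768, "tz": 0.2, "ax": 0, "ay": 0, "az": 0.005}], "grip": 0.7}}

```text
t: 9.2
position: [0.5074, -0.0709, 0.171]
ee_rot: [-0.0, 1.0, -0.028, -0.0]
ft_force: [-0.2, 0.1, -1.0]
grip_width: 0.06
finger_force: 5.2
```

Run:
```python
from h import *
np.set_printoptions(precision=4,suppress=True)
import time
c=cam('wrist');s=env.state();print(s['position'],s['ee_rot'],s['grip_width'],s['finger_force'])
n=tool(s,[0,0,.0872])+[-.0014,-.0016,0];print('notch',n)
for v in([.007,-.0055,.0934],[.007,.0055,.0934]): print('toe pred',proj(c,tool(s,v)),tool(s,v))
for z in(.039,):print('ring',proj(c,[.532,-.0749,z]),'ear mid',proj(c,[.505,-.0734,z]))
im=cv2.cvtColor(c['image'],cv2.COLOR_RGB2BGR)
a=cv2.resize(im[110:260,190:370],(720,600),interpolation=cv2.INTER_CUBIC);cv2.imwrite('pics/m3.png',a)
```

```text
[ 0.5079 -0.0711  0.1717] [ 0.0001  0.9996 -0.0278  0.0002] 0.05949719419503471 5.244171470403671
notch [ 0.5066 -0.0727  0.0845]
toe pred [272.8686 204.0611] [ 0.5153 -0.066   0.0783]
toe pred [289.6167 204.0595] [ 0.5147 -0.077   0.0783]
ring [284.7348 165.3533] ear mid [284.6865 200.1656]
```

View pics/m3.png

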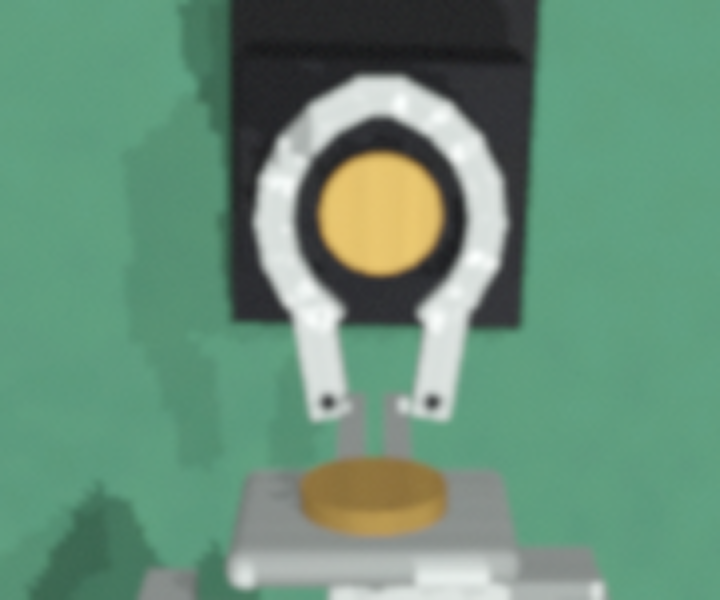

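The wrist view shows the toes at (275..293, 209), above the gap between the ears, whose middle is at about (285.5,212). Ring and tips are parallel.

Run:
```python
from h import *
np.set_printoptions(precision=4,suppress=True)
c=cam('wrist');s=env.state();print(s['position'],s['ee_rot'])
im=cv2.cvtColor(c['image'],cv2.COLOR_RGB2BGR);cv2.imwrite('pics/w5.png',im)
for z in (.0783,.0765,.080): print('toe front z',z,onz(c,(283.9,208.7),z))
print('ear end',onz(c,(285.2,214.5),.039),'ringtop outer',onz(c,(285,128.5),.039),'boss',onz(c,(285.2,163.3),.037))
print('ring L/R',onz(c,(253.5,163),.039),onz(c,(316.7,163),.039))
print('notch tool',tool(s,[0,0,.0872]))
```

```text
[ 0.5082 -0.0712  0.1721] [ 0.0002  0.9996 -0.0278  0.0007]
toe front z 0.0783 [ 0.512  -0.0733  0.0783]
toe front z 0.0765 [ 0.5114 -0.0732  0.0765]
toe front z 0.08 [ 0.5126 -0.0733  0.08  ]
ear end [ 0.4938 -0.0734  0.039 ] ringtop outer [ 0.5594 -0.0768  0.039 ] boss [ 0.5336 -0.0756  0.037 ]
ring L/R [ 0.5356 -0.0521  0.039 ] [ 0.533  -0.0989  0.039 ]
notch tool [ 0.5083 -0.0713  0.0849]
```

Emit:
{"name": "move_arm", "arguments": {"commands": [{"tx": 0, "ty": 0.0025, "tz": 0.05, "ax": 0, "ay": 0, "az": 0}, {"tx": 0, "ty": 0.0025, "tz": 0.1, "ax": 0, "ay": 0, "az": 0}, {"tx": 0, "ty": 0.0025, "tz": 0.14, "ax": 0, "ay": 0, "az": 0}, {"tx": 0, "ty": 0.0025, "tz": 0.14, "ax": 0, "ay": 0, "az": 0}, {"tx": 0, "ty": 0.0025, "tz": 0.14, "ax": 0, "ay": 0, "az": 0}]}}

```text
t: 9.8
position: [0.5074, -0.0721, 0.1429]
ee_rot: [-0.0, 1.0, -0.028, -0.0]
ft_force: [1.2, 0.2, -1.4]
grip_width: 0.0597
finger_force: 5.2
```

Run:
```python
from h import *
np.set_printoptions(precision=4,suppress=True)
c=cam('wrist');s=env.state();print(s['position'],s['ee_rot'])
im=cv2.cvtColor(c['image'],cv2.COLOR_RGB2BGR)
cv2.imwrite('pics/m4.png',cv2.resize(im[130:250,200:360],(800,600),interpolation=cv2.INTER_CUBIC))
print('notch',tool(s,[0,0,.0868]))
for x in(.505,.512,.519,.498): print(x,'toe z',s['position'][2]-.093,proj(c,[x,-.0735,s['position'][2]-.093]),'ring top',proj(c,[x,-.0735,.039]),'nest',proj(c,[x,-.0735,.034]))
```

```text
[ 0.5077 -0.0723  0.1434] [ 0.      0.9996 -0.0284  0.0001]
notch [ 0.5078 -0.0723  0.0566]
0.505 toe z 0.050359662271880046 [283.3361 218.2355] ring top [283.3141 212.5256] nest [283.3049 210.1582]
0.512 toe z 0.050359662271880046 [282.7367 208.2908] ring top [282.7393 202.9424] nest [282.7404 200.7261]
0.519 toe z 0.050359662271880046 [282.1263 198.1619] ring top [282.1544 193.189 ] nest [282.1661 191.1294]
0.498 toe z 0.050359662271880046 [283.9246 228.0009] ring top [283.8788 221.9431] nest [283.8599 219.4302]
```

View pics/m4.png

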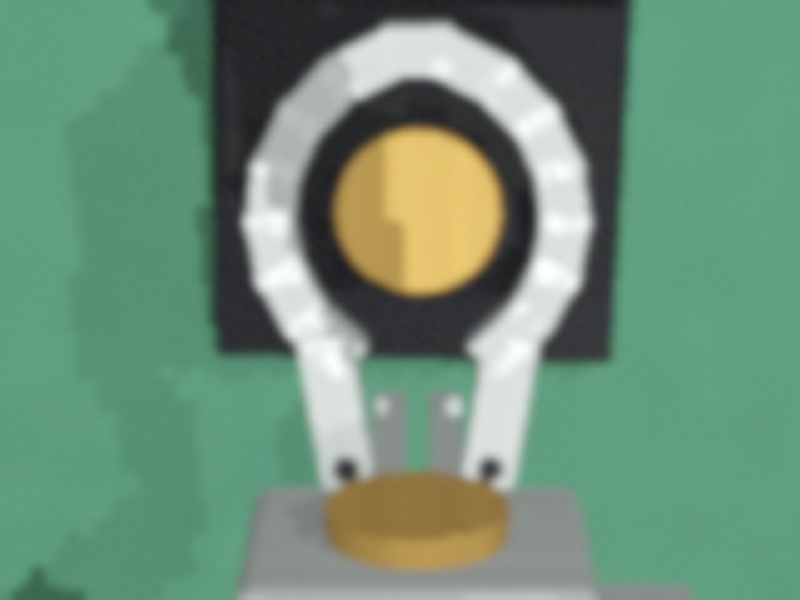

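The wrist view shows the toes at (284,209), centred between the ears (inner edges at 273 and 295). Their front is close to the nest's edge at v=201, so I'll back off 1 mm and go down.

Emit:
{"name": "move_arm", "arguments": {"commands": [{"tx": -0.005, "ty": 0, "tz": 0.02, "ax": 0, "ay": 0, "az": 0}, {"tx": -0.005, "ty": 0, "tz": 0.05, "ax": 0, "ay": 0, "az": 0}, {"tx": -0.005, "ty": 0, "tz": 0.08, "ax": 0, "ay": 0, "az": 0}, {"tx": -0.005, "ty": 0, "tz": 0.093, "ax": 0, "ay": 0, "az": 0}, {"tx": -0.005, "ty": 0, "tz": 0.093, "ax": 0, "ay": 0, "az": 0}, {"tx": -0.005, "ty": 0, "tz": 0.093, "ax": 0, "ay": 0, "az": 0}, {"tx": -0.005, "ty": 0, "tz": 0.093, "ax": 0, "ay": 0, "az": 0}]}}

```text
t: 10.55
position: [0.5068, -0.0722, 0.125]
ee_rot: [0.0, 1.0, -0.028, 0.0]
ft_force: [-0.2, 0.6, -1.5]
grip_width: 0.0597
finger_force: 5.2
```

Emit:
{"name": "move_arm", "arguments": {"commands": [{"tx": 0, "ty": 0, "tz": 0, "ax": 0, "ay": 0, "az": 0}, {"tx": 0, "ty": 0, "tz": 0, "ax": 0, "ay": 0, "az": 0}, {"tx": 0, "ty": 0, "tz": 0, "ax": 0, "ay": 0, "az": 0}, {"tx": 0, "ty": 0, "tz": 0, "ax": 0, "ay": 0, "az": 0}], "grip": 0.63}}

```text
t: 10.95
position: [0.5067, -0.0722, 0.1248]
ee_rot: [0.0, 1.0, -0.028, 0.0]
ft_force: [-0.3, 0.1, -2.1]
grip_width: 0.0536
finger_force: 7.6
```

Run:
```python
from h import *
s=env.state();print(s['position'],s['ft_force'],s['grip_width'],s['finger_force'])
c=cam('wrist');im=cv2.cvtColor(c['image'],cv2.COLOR_RGB2BGR)
d=cam('side');dm=cv2.cvtColor(d['image'],cv2.COLOR_RGB2BGR)
e=cam('scene');em=cv2.cvtColor(e['image'],cv2.COLOR_RGB2BGR)
p=[.504,-.0735,.0365]
def cr(m,u,w):
    x,y=map(int,u);return cv2.resize(m[y-w:y+w,x-w:x+w],(260,260),interpolation=cv2.INTER_CUBIC)
print(proj(c,p),proj(d,p),proj(e,p))
cv2.imwrite('pics/m5.png',np.hstack([cr(im,proj(c,p),45),cr(dm,proj(d,p),30),cr(em,proj(e,p),30)]))
```

```text
[ 0.50674245 -0.07221766  0.12483174] [-0.31316469  0.14324795 -2.06299216] 0.053581822363609484 7.5608644634485245
[283.16669736 221.1481867 ] [318.06838034 233.9764551 ] [260.63845297 224.10539639]
```

View pics/m5.png

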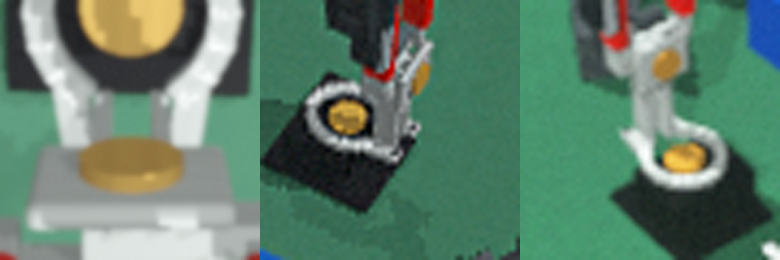

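Emit:
{"name": "move_arm", "arguments": {"commands": [{"tx": 0, "ty": 0, "tz": -0.002, "ax": 0, "ay": 0, "az": 0}, {"tx": 0, "ty": 0, "tz": -0.004, "ax": 0, "ay": 0, "az": 0}, {"tx": 0, "ty": 0, "tz": -0.004, "ax": 0, "ay": 0, "az": 0}, {"tx": 0, "ty": 0, "tz": -0.004, "ax": 0, "ay": 0, "az": 0}], "grip": 0.565}}

```text
t: 11.5
position: [0.5066, -0.0721, 0.1255]
ee_rot: [-0.0, 1.0, -0.028, -0.0]
ft_force: [-0.5, 1.1, -1.4]
grip_width: 0.0485
finger_force: 9.4
```

Emit:
{"name": "move_arm", "arguments": {"commands": [{"tx": 0, "ty": 0, "tz": -0.002, "ax": 0, "ay": 0, "az": 0}, {"tx": 0, "ty": 0, "tz": -0.004, "ax": 0, "ay": 0, "az": 0}, {"tx": 0, "ty": 0, "tz": -0.004, "ax": 0, "ay": 0, "az": 0}, {"tx": 0, "ty": 0, "tz": -0.004, "ax": 0, "ay": 0, "az": 0}], "grip": 0.505}}

```text
t: 11.9
position: [0.5066, -0.0721, 0.1263]
ee_rot: [-0.0, 1.0, -0.028, -0.0]
ft_force: [-0.5, -1.2, -1.9]
grip_width: 0.0433
finger_force: 11.1
```

Emit:
{"name": "move_arm", "arguments": {"commands": [{"tx": 0, "ty": 0, "tz": -0.002, "ax": 0, "ay": 0, "az": 0}, {"tx": 0, "ty": 0, "tz": -0.003, "ax": 0, "ay": 0, "az": 0}, {"tx": 0, "ty": 0, "tz": -0.003, "ax": 0, "ay": 0, "az": 0}, {"tx": 0, "ty": 0, "tz": -0.003, "ax": 0, "ay": 0, "az": 0}, {"tx": 0, "ty": 0, "tz": -0.003, "ax": 0, "ay": 0, "az": 0}], "grip": 0.3}}

```text
t: 12.4
position: [0.5066, -0.0721, 0.1268]
ee_rot: [-0.0, 1.0, -0.028, -0.0]
ft_force: [0.2, 0.0, -2.2]
grip_width: 0.0362
finger_force: 31.4
```

Run:
```python
from h import *
np.set_printoptions(precision=4,suppress=True)
s=env.state();print(s['position'],s['ee_rot'],s['ft_force'],s['grip_width'],s['finger_force'])
c=cam('wrist','w6.png')
print('ring',proj(c,[.532,-.0749,.039]))
h=cv2.cvtColor(c['image'],cv2.COLOR_RGB2HSV)
# bright/low-sat runs along rows through ears & ring
for v in range(130,235,6):
    r=h[v,200:370];m=(r[:,1]<60)&(r[:,2]>150)
    e=np.flatnonzero(np.diff(np.r_[0,m.astype(int),0]));print(v,[(int(a)+200,int(b)+200) for a,b in zip(e[::2],e[1::2]) if b-a>3])
```

```text
[ 0.5066 -0.0721  0.1268] [-0.      0.9996 -0.0284 -0.    ] [ 0.1845  0.0391 -2.1992] 0.03617757081972515 31.3546621799469
ring [283.0044 179.4767]
130 []
136 []
142 [(283, 293)]
148 [(261, 307)]
154 [(252, 272), (292, 316)]
160 [(248, 261), (305, 320)]
166 [(244, 256), (310, 324)]
172 [(243, 253), (314, 325)]
178 [(241, 251), (315, 327)]
184 [(241, 251), (315, 327)]
190 [(241, 252), (314, 327)]
196 [(244, 255), (312, 324)]
202 [(246, 259), (308, 321)]
208 [(246, 263), (306, 321)]
214 [(247, 258), (308, 320)]
220 [(247, 257), (310, 320)]
226 [(247, 254), (312, 320)]
232 [(247, 251), (315, 320)]
```

Emit:
{"name": "move_arm", "arguments": {"commands": [{"tx": 0, "ty": 0, "tz": -0.01, "ax": 0, "ay": 0, "az": 0}, {"tx": 0, "ty": 0, "tz": -0.03, "ax": 0, "ay": 0, "az": 0}, {"tx": 0, "ty": 0, "tz": -0.08, "ax": 0, "ay": 0, "az": 0}, {"tx": 0, "ty": 0, "tz": -0.18, "ax": 0, "ay": 0, "az": 0}, {"tx": 0, "ty": 0, "tz": -0.3, "ax": 0, "ay": 0, "az": 0}, {"tx": 0, "ty": 0, "tz": -0.4, "ax": 0, "ay": 0, "az": 0}, {"tx": 0, "ty": 0, "tz": -0.4, "ax": 0, "ay": 0, "az": 0}]}}

```text
t: 13.15
position: [0.5089, -0.073, 0.2111]
ee_rot: [0.001, 1.0, -0.028, 0.004]
ft_force: [0.6, -0.4, -2.2]
grip_width: 0.0361
finger_force: 31.3
```

```bash
cat >> h.py <<'E'
def ears(c,rows=range(130,235,6),u0=200,u1=370,thr=150):
    h=cv2.cvtColor(c['image'],cv2.COLOR_RGB2HSV)
    for v in rows:
        r=h[v,u0:u1];m=(r[:,1]<60)&(r[:,2]>thr)
        e=np.flatnonzero(np.diff(np.r_[0,m.astype(int),0]));print(v,[(int(a)+u0,int(b)+u0) for a,b in zip(e[::2],e[1::2]) if b-a>3])
E
python3 - <<'E'
from h import *
np.set_printoptions(precision=4,suppress=True)
s=env.state();print(s['position'],s['ee_rot'],s['ft_force'],s['grip_width'],s['finger_force'])
c=cam('wrist','w7.png');ears(c)
for n in('side','scene'):
    cc=cam(n,n+'7.png')
    for q in('ring_center','groove','stub'):
        for b in env.boxes_of(n,q)[:2]: print(n,q,np.array(b['centre']),round(b['confidence'],2),proj(cc,b['centre']))
E
```

```text
[ 0.5089 -0.073   0.2111] [ 0.0013  0.9996 -0.0284  0.0037] [ 0.5682 -0.4392 -2.1636] 0.03605432938525972 31.31499946117401
130 []
136 []
142 [(283, 293)]
148 [(261, 308)]
154 [(253, 271), (293, 316)]
160 [(248, 261), (305, 321)]
166 [(244, 256), (310, 324)]
172 [(242, 252), (314, 326)]
178 [(240, 251), (315, 327)]
184 [(241, 252), (315, 327)]
190 [(240, 253), (314, 327)]
196 [(243, 256), (312, 324)]
202 [(245, 261), (307, 322)]
208 [(247, 262), (306, 320)]
214 [(247, 258), (308, 320)]
220 [(247, 257), (310, 321)]
226 [(247, 254), (312, 320)]
232 [(247, 251), (315, 320)]
side ring_center [ 0.5355 -0.0551  0.1254] 0.45 [304.6156 210.7118]
side groove [0.5189 0.349  0.1328] 0.68 [217.5342 361.3082]
side stub [0.5157 0.3422 0.1349] 0.59 [220.9537 358.3339]
scene ring_center [ 0.5272 -0.0823  0.1179] 0.65 [262.7145 204.3424]
scene ring_center [ 0.7342 -0.0943  0.025 ] 0.63 [323.0105 285.3236]
scene groove [0.5311 0.3262 0.1219] 0.64 [379.8844 136.5796]
scene stub [0.5278 0.3261 0.1179] 0.67 [378.7239 137.3924]
```

Run:
```python
from h import *
np.set_printoptions(precision=4,suppress=True)
c1=cam('scene');c2=cam('side')
X=tri(c1,(380.5,128.8),c2,(220,354.5));print('stub top',X)
# brass groove pixels
for c,b in((c1,(355,110,405,160)),(c2,(195,335,245,385))):
    h=cv2.cvtColor(c['image'],cv2.COLOR_RGB2HSV);x0,y0,x1,y1=b
    m=(h[y0:y1,x0:x1,0]>8)&(h[y0:y1,x0:x1,0]<32)&(h[y0:y1,x0:x1,1]>70)
    ys,xs=np.where(m);print(len(xs),(xs.mean()+x0,ys.mean()+y0,xs.min()+x0,xs.max()+x0,ys.min()+y0,ys.max()+y0) if len(xs) else '')
s=env.state();n=s['position']+[0,0,-.0896]
goto([X[0][0]-.025,X[0][1],.30])
```

```text
stub top (array([0.521 , 0.3377, 0.1366]), np.float64(0.00076730128687466))
23 (np.float64(379.2608695652174), np.float64(138.73913043478262), np.int64(374), np.int64(385), np.int64(137), np.int64(140))
18 (np.float64(222.77777777777777), np.float64(367.55555555555554), np.int64(216), np.int64(228), np.int64(363), np.int64(369))
t [-0.1691 -2.0427 -0.467 ] a [0. 0. 0.] rows 8.408938994680014 0.0
```

Emit:
{"name": "move_arm", "arguments": {"commands": [{"tx": 0, "ty": -0.1, "tz": -0.15, "ax": 0, "ay": 0, "az": 0}, {"tx": 0, "ty": -0.25, "tz": -0.3, "ax": 0, "ay": 0, "az": 0}, {"tx": -0.03, "ty": -0.4, "tz": -0.37, "ax": 0, "ay": 0, "az": 0}, {"tx": -0.05, "ty": -0.55, "tz": -0.37, "ax": 0, "ay": 0, "az": 0}, {"tx": -0.07, "ty": -0.7, "tz": -0.37, "ax": 0, "ay": 0, "az": 0}, {"tx": -0.1, "ty": -0.85, "tz": -0.37, "ax": 0, "ay": 0, "az": 0}, {"tx": -0.12, "ty": -1, "tz": -0.37, "ax": 0, "ay": 0, "az": 0}]}}

```text
t: 14.4
position: [0.4937, 0.1301, 0.2809]
ee_rot: [-0.0, 1.0, -0.028, 0.0]
ft_force: [0.4, 0.4, -2.2]
grip_width: 0.0364
finger_force: 31.3
```

Emit:
{"name": "move_arm", "arguments": {"commands": [{"tx": -0.01, "ty": -0.15, "tz": 0, "ax": 0, "ay": 0, "az": 0}, {"tx": -0.02, "ty": -0.3, "tz": 0, "ax": 0, "ay": 0, "az": 0}, {"tx": -0.03, "ty": -0.45, "tz": 0, "ax": 0, "ay": 0, "az": 0}, {"tx": -0.04, "ty": -0.6, "tz": 0, "ax": 0, "ay": 0, "az": 0}, {"tx": -0.05, "ty": -0.75, "tz": 0, "ax": 0, "ay": 0, "az": 0}, {"tx": -0.05, "ty": -0.9, "tz": 0, "ax": 0, "ay": 0, "az": 0}, {"tx": -0.05, "ty": -1, "tz": 0, "ax": 0, "ay": 0, "az": 0}, {"tx": -0.05, "ty": -1, "tz": 0, "ax": 0, "ay": 0, "az": 0}]}}

```text
t: 15.2
position: [0.4949, 0.3313, 0.2804]
ee_rot: [-0.0, 1.0, -0.027, -0.0]
ft_force: [0.1, -0.4, -2.0]
grip_width: 0.0363
finger_force: 31.3
```

Emit:
{"name": "move_arm", "arguments": {"commands": [{"tx": 0, "ty": 0, "tz": 0, "ax": 0, "ay": 0, "az": 0}, {"tx": 0, "ty": 0, "tz": 0, "ax": 0, "ay": 0, "az": 0}, {"tx": 0, "ty": 0, "tz": 0, "ax": 0, "ay": 0, "az": 0}]}}

```text
t: 15.5
position: [0.4956, 0.3283, 0.2809]
ee_rot: [0.0, 1.0, -0.029, -0.0]
ft_force: [-0.4, 0.1, -1.1]
grip_width: 0.0363
finger_force: 31.3
```

```bash
cat >> h.py <<'E'
def pr(c,P):
    Q=np.asarray(P)@c['R'].T+c['t'];return c['f']*Q[:,:2]/Q[:,2:]+[c['cx'],c['cy']]
E
python3 - <<'E'
from h import *
np.set_printoptions(precision=4,suppress=True)
s=env.state();print(s['t'],s['position'],s['ee_rot'],s['ft_force'],s['grip_width'])
c=cam('wrist','w8.png');ears(c,range(100,260,6))
print('stub top pred',proj(c,[.521,.338,.137]))
for q in('groove','stub'):
    for b in env.boxes_of('wrist',q)[:2]: print(q,np.array(b['centre']),b['confidence'],proj(c,b['centre']))
# gray dump around
g=cv2.cvtColor(c['image'],cv2.COLOR_RGB2GRAY)
print(g[130:250:5,236:332:4])
E
```

```text
15.5 [0.4956 0.3283 0.2809] [ 0.0001  0.9996 -0.029  -0.    ] [-0.4186  0.0511 -1.0862] 0.036252344194440685
100 [(221, 229), (235, 255), (272, 305), (322, 331)]
106 [(229, 256), (273, 311), (317, 331)]
112 [(209, 214), (225, 256), (274, 315), (318, 331)]
118 [(210, 218), (222, 257), (274, 319), (321, 331)]
124 [(212, 258), (275, 332)]
130 [(214, 259), (275, 332)]
136 [(214, 253), (261, 281), (283, 332)]
142 [(214, 332)]
148 [(215, 333)]
154 [(216, 289), (294, 333)]
160 [(217, 235), (245, 261), (272, 289), (306, 333)]
166 [(219, 227), (244, 289), (311, 333)]
172 [(243, 302), (314, 334)]
178 [(241, 334)]
184 [(235, 326), (327, 334)]
190 [(238, 331)]
196 [(244, 288), (313, 324)]
202 [(247, 259), (308, 321)]
208 [(248, 261), (306, 320)]
214 [(248, 257), (309, 320)]
220 [(248, 256), (310, 320)]
226 [(248, 252), (313, 320)]
232 [(316, 320)]
238 []
244 [(250, 319)]
250 [(249, 319)]
256 [(250, 317)]
stub top pred [266.7047 162.1235]
groove [0.5208 0.3362 0.1297] 0.66 [269.368  160.3253]
stub [0.5221 0.3394 0.1331] 0.94 [265.0107 159.8001]
[[226 226 182 181 163 160 129 129 138 142 154 179 22
[... 1672 characters left out ...]
90  97 164 158 151 140 116 102 102 101 115 134 133 135 136 134 131
  141 175 178 144 136 136]
 [102 103 101 150 157 145 139 114 102 102 102 109 132 134 135 136 135 123
  142 171 177 143 135 135]
 [102 102 102 149 147 139 140 135 119 116 116 119 119 118 117 121 133 136
  140 148 177 138 134 135]
 [101  99 101 146 125 140 129 125 118 117 117 119 119 117 119 121 124 141
  141 141 136 138 133 135]
 [103 102 103 112 136 141 141 139 120 133 142 148 149 150 152 149 138 144
  141 142 145 134 133 132]
 [102 104 105 111 141 141 142 141 142 141 143 149 150 148 144 142 142 142
  143 143 143 134 134 132]
 [102 104 105 140 173 173 174 173 174 175 176 176 176 177 177 178 179 179
  178 179 177 135 132 133]]
```

Run:
```python
from h import *
from scipy.optimize import least_squares
np.set_printoptions(precision=4,suppress=True)
c=cam('wrist')
g=cv2.cvtColor(c['image'],cv2.COLOR_RGB2GRAY).astype(float)
w=np.clip(140-g[154:167,257:276],0,None)
yy,xx=np.mgrid[154:167,257:276];dot=np.array([(xx*w).sum(),(yy*w).sum()])/w.sum();print('dot',dot,np.round(w[::2,::2]))
print('stub xy', [onz(c,dot,z) for z in(.134,.137,.140)])
C={}
for n in('scene','side'):
    k=cam(n);im=cv2.cvtColor(cv2.imread('pics/%s0.png'%n),cv2.COLOR_BGR2RGB).astype(float)
    x0,y0,x1,y1=(362,112,400,158) if n=='scene' else (198,335,244,385)
    sub=im[y0:y1,x0:x1];b=sub[...,0]-sub[...,2]   # R-B : brass
    b=np.clip(b-25,0,None);yy,xx=np.mgrid[y0:y1,x0:x1]
    print(n,'sum',b.sum(),'centroid',(xx*b).sum()/b.sum(),(yy*b).sum()/b.sum(),'ext',xx[b>10].min(),xx[b>10].max(),yy[b>10].min(),yy[b>10].max())
    print(np.round(b[(b>10).any(1)][:, (b>10).any(0)]).astype(int))
    C[n]=(k,np.array([(xx*b).sum()/b.sum(),(yy*b).sum()/b.sum()]))
def vis(k,p):
    o=-k['R'].T@k['t'];a=np.linspace(0,2*np.pi,360,endpoint=False)
    d=np.arctan2(o[1]-p[1],o[0]-p[0]);ca=np.cos(a-d);m=ca>0;a=a[m];wt=ca[m]
    P=np.c_[p[0]+.0165*np.cos(a),p[1]+.0165*np.sin(a),np.full(len(a),p[2])]
    return (pr(k,P)*wt[:,None]).sum(0)/wt.sum()
def res(p):
    r=[vis(k,p)-u for k,u in C.values()]+[.7*(proj(c,[p[0],p[1],p[2]+.0215])-dot)]
    return np.concatenate(r)
r=least_squares(res,[.521,.338,.115]);print(r.x,r.fun)
r=least_squares(lambda p:res(p)[:4],[.521,.338,.115]);print(r.x,r.fun)
```

```text
dot [266.9021 159.9023] [[  0.   0.   0.   0.   0.   0.   0.   0.   0.   0.]
 [  0.   0.   0.   0.   0.  28.  40.   0.   0.   0.]
 [  0.   0.   0.   0.  58.  96.  95.  15.   0.   0.]
 [  0.   0.   0.  60. 101. 101.  98.  23.   0.   0.]
 [  0.   0.   0.  32.  89.  95.  67.   0.   0.   0.]
 [  0.   0.   0.   0.   5.  15.   0.   0.   0.   0.]
 [  0.   0.   0.   0.   0.   0.   0.   0.   0.   0.]]
stub xy [array([0.5221, 0.3382, 0.134 ]), array([0.5227, 0.3381, 0.137 ]), array([0.5233, 0.3379, 0.14  ])]
scene sum 1404.0 centroid 379.0149572649573 138.6602564102564 ext 373 385 136 140
[[ 0 17  0  0  0  0  0  0  0  0  0  0  0]
 [13 59 38  3  0  0  0  0  0  0  0  0  0]
 [ 0 29 74 61 31 21 16 15 18 23 25 39 30]
 [ 0  0 15 49 85 90 85 87 90 94 74 41  0]
 [ 0  0  0  0  7 24 41 43 41 22  4  0  0]]
side sum 658.0 centroid 223.0547112462006 367.4133738601824 ext 216 228 363 369
[[ 0  0  0  0  0  0  0  0  0  0  0  0 34]
 [ 0  0  0  0  0  0  0  0  0  0  0  1 46]
 [ 0  0  0  0  0  0  0  0  0  0  0 53  0]
 [ 0  0  0  0  0  0  0  0  0  0 25 15  0]
 [ 0  0  0  0  0  0  0  0  1 57 16  0  0]
 [ 0  0  0  0  0  0 30 26 54 17  0  0  0]
 [19 28 27 35 35 60 54 12  0  0  0  0  0]]
[0.5212 0.3382 0.1116] [ 0.0827  0.663  -0.8316 -0.2328  0.0894  0.6218]
[0.5195 0.3385 0.1128] [-0.2872 -0.0211 -0.1987  0.0212]
```

Run:
```python
from h import *
from scipy.optimize import least_squares
np.set_printoptions(precision=4,suppress=True)
c=cam('wrist');s=env.state()
I=[(154,272,292),(160,261,305),(166,256,310),(172,253,314),(178,251,315),(184,251,315)]
P=np.array([onz(c,(u,v),s['position'][2]-.0878)[:2] for v,a,b in I for u in(a-.5,b-.5)])
for fixed in(None,.020):
    f=lambda q:np.hypot(P[:,0]-q[0],P[:,1]-q[1])-(q[2] if fixed is None else fixed)
    r=least_squares(f,[.52,.33,.02]);print(r.x,np.abs(r.fun).max())
w,x,y,z=s['ee_rot'];R=Ro.from_quat([x,y,z,w])
rc=r.x[:2];rt=R.inv().apply(np.r_[rc,s['position'][2]-.0903]-s['position']);print('ring ctr in tool',rt)
st=np.array([.5224,.3381])
print('stub-ring world',st-rc)
nt=R.inv().apply([-.0027,-.0018,0]);print('notch in tool',nt,'ring-notch',rt-nt)
n=s['position'][:2]+[-.0027,-.0018]
d=np.r_[st-n,.150-s['position'][2]+.0965];print('probe move world',d,'tool',R.inv().apply(d)/.2)
print(s['t'],s['position'],s['ft_force'])
```

```text
[0.5178 0.3266 0.0204] 0.0004479431789187992
[0.5185 0.3265 0.02  ] 0.0006447929696293854
ring ctr in tool [0.0231 0.0011 0.0903]
stub-ring world [0.0039 0.0116]
notch in tool [-0.0026  0.002  -0.    ] ring-notch [ 0.0257 -0.0008  0.0903]
probe move world [ 0.0297  0.011  -0.0345] tool [ 0.1449 -0.0631  0.1723]
15.85 [0.4954 0.3289 0.281 ] [ 0.2341 -0.1004 -2.5292]
```

Emit:
{"name": "move_arm", "arguments": {"commands": [{"tx": 0.07, "ty": -0.03, "tz": 0, "ax": 0, "ay": 0, "az": 0}, {"tx": 0.145, "ty": -0.063, "tz": 0.05, "ax": 0, "ay": 0, "az": 0}, {"tx": 0.145, "ty": -0.063, "tz": 0.12, "ax": 0, "ay": 0, "az": 0}, {"tx": 0.145, "ty": -0.063, "tz": 0.172, "ax": 0, "ay": 0, "az": 0}, {"tx": 0.145, "ty": -0.063, "tz": 0.172, "ax": 0, "ay": 0, "az": 0}, {"tx": 0.145, "ty": -0.063, "tz": 0.172, "ax": 0, "ay": 0, "az": 0}, {"tx": 0.145, "ty": -0.063, "tz": 0.172, "ax": 0, "ay": 0, "az": 0}]}}

```text
t: 16.55
position: [0.5251, 0.3402, 0.2474]
ee_rot: [-0.0, 1.0, -0.028, 0.001]
ft_force: [-0.3, 0.7, -2.6]
grip_width: 0.0362
finger_force: 31.3
```

Emit:
{"name": "move_arm", "arguments": {"commands": [{"tx": 0, "ty": 0, "tz": 0.02, "ax": 0, "ay": 0, "az": 0}, {"tx": 0, "ty": 0, "tz": 0.04, "ax": 0, "ay": 0, "az": 0}, {"tx": 0, "ty": 0, "tz": 0.05, "ax": 0, "ay": 0, "az": 0}, {"tx": 0, "ty": 0, "tz": 0.05, "ax": 0, "ay": 0, "az": 0}, {"tx": 0, "ty": 0, "tz": 0.05, "ax": 0, "ay": 0, "az": 0}]}}

```text
t: 17.05
position: [0.5251, 0.34, 0.2364]
ee_rot: [0.0, 1.0, -0.028, -0.0]
ft_force: [-0.3, -0.6, -2.0]
grip_width: 0.0364
finger_force: 31.3
```

Emit:
{"name": "move_arm", "arguments": {"commands": [{"tx": 0, "ty": 0, "tz": 0.005, "ax": 0, "ay": 0, "az": 0}, {"tx": 0, "ty": 0, "tz": 0.01, "ax": 0, "ay": 0, "az": 0}, {"tx": 0, "ty": 0, "tz": 0.01, "ax": 0, "ay": 0, "az": 0}, {"tx": 0, "ty": 0, "tz": 0.01, "ax": 0, "ay": 0, "az": 0}]}}

```text
t: 17.45
position: [0.5251, 0.34, 0.2345]
ee_rot: [0.0, 1.0, -0.028, 0.0]
ft_force: [0.2, -0.4, -1.8]
grip_width: 0.0362
finger_force: 31.3
```

Emit:
{"name": "move_arm", "arguments": {"commands": [{"tx": 0, "ty": 0, "tz": 0.0025, "ax": 0, "ay": 0, "az": 0}, {"tx": 0, "ty": 0, "tz": 0.005, "ax": 0, "ay": 0, "az": 0}, {"tx": 0, "ty": 0, "tz": 0.005, "ax": 0, "ay": 0, "az": 0}]}}

```text
t: 17.75
position: [0.525, 0.34, 0.2334]
ee_rot: [0.0, 1.0, -0.028, -0.0]
ft_force: [0.3, -0.9, -1.9]
grip_width: 0.0362
finger_force: 31.3
```

Emit:
{"name": "move_arm", "arguments": {"commands": [{"tx": 0, "ty": 0, "tz": 0.0025, "ax": 0, "ay": 0, "az": 0}, {"tx": 0, "ty": 0, "tz": 0.005, "ax": 0, "ay": 0, "az": 0}, {"tx": 0, "ty": 0, "tz": 0.005, "ax": 0, "ay": 0, "az": 0}]}}

```text
t: 18.05
position: [0.525, 0.34, 0.2324]
ee_rot: [0.0, 1.0, -0.028, -0.0]
ft_force: [-0.1, -0.4, -3.5]
grip_width: 0.0363
finger_force: 31.3
```

Emit:
{"name": "move_arm", "arguments": {"commands": [{"tx": 0, "ty": 0, "tz": 0.0025, "ax": 0, "ay": 0, "az": 0}, {"tx": 0, "ty": 0, "tz": 0.005, "ax": 0, "ay": 0, "az": 0}, {"tx": 0, "ty": 0, "tz": 0.005, "ax": 0, "ay": 0, "az": 0}]}}

```text
t: 18.35
position: [0.525, 0.34, 0.2314]
ee_rot: [0.0, 1.0, -0.028, -0.0]
ft_force: [-0.3, -0.2, -2.5]
grip_width: 0.0364
finger_force: 31.3
```

Emit:
{"name": "move_arm", "arguments": {"commands": [{"tx": 0, "ty": 0, "tz": 0.0025, "ax": 0, "ay": 0, "az": 0}, {"tx": 0, "ty": 0, "tz": 0.005, "ax": 0, "ay": 0, "az": 0}, {"tx": 0, "ty": 0, "tz": 0.005, "ax": 0, "ay": 0, "az": 0}]}}

```text
t: 18.65
position: [0.525, 0.34, 0.2304]
ee_rot: [0.0, 1.0, -0.028, -0.0]
ft_force: [-0.2, -0.1, -2.8]
grip_width: 0.0364
finger_force: 31.3
```

Emit:
{"name": "move_arm", "arguments": {"commands": [{"tx": 0, "ty": 0, "tz": 0.0025, "ax": 0, "ay": 0, "az": 0}, {"tx": 0, "ty": 0, "tz": 0.005, "ax": 0, "ay": 0, "az": 0}, {"tx": 0, "ty": 0, "tz": 0.005, "ax": 0, "ay": 0, "az": 0}]}}

```text
t: 18.95
position: [0.525, 0.3401, 0.2294]
ee_rot: [0.0, 1.0, -0.028, -0.0]
ft_force: [-0.1, 0.5, -1.4]
grip_width: 0.0361
finger_force: 31.3
```

Emit:
{"name": "move_arm", "arguments": {"commands": [{"tx": 0, "ty": 0, "tz": 0.0025, "ax": 0, "ay": 0, "az": 0}, {"tx": 0, "ty": 0, "tz": 0.005, "ax": 0, "ay": 0, "az": 0}, {"tx": 0, "ty": 0, "tz": 0.005, "ax": 0, "ay": 0, "az": 0}]}}

```text
t: 19.25
position: [0.5252, 0.3401, 0.2292]
ee_rot: [-0.0, 1.0, -0.028, 0.0]
ft_force: [-0.4, -1.8, 1.7]
grip_width: 0.0361
finger_force: 31.8
```

Emit:
{"name": "move_arm", "arguments": {"commands": [{"tx": 0, "ty": 0, "tz": -0.05, "ax": 0, "ay": 0, "az": 0}, {"tx": 0, "ty": 0, "tz": -0.16, "ax": 0, "ay": 0, "az": 0}, {"tx": -0.06, "ty": 0.005, "tz": -0.16, "ax": 0, "ay": 0, "az": 0}, {"tx": -0.132, "ty": 0.005, "tz": -0.16, "ax": 0, "ay": 0, "az": 0}, {"tx": -0.132, "ty": 0.005, "tz": -0.16, "ax": 0, "ay": 0, "az": 0}, {"tx": -0.132, "ty": 0.005, "tz": -0.16, "ax": 0, "ay": 0, "az": 0}, {"tx": -0.132, "ty": 0.005, "tz": -0.16, "ax": 0, "ay": 0, "az": 0}, {"tx": -0.132, "ty": 0.005, "tz": -0.16, "ax": 0, "ay": 0, "az": 0}]}}

```text
t: 20.05
position: [0.4991, 0.3404, 0.2604]
ee_rot: [0.0, 1.0, -0.029, 0.0]
ft_force: [0.4, 0.9, -2.2]
grip_width: 0.0361
finger_force: 31.3
```

```bash
cat > m.py <<'E'
from h import *
np.set_printoptions(precision=4,suppress=True,linewidth=250)
s=env.state();c=cam('wrist','w_%.2f.png'%s['t']);print(s['t'],s['position'],s['ee_rot'],s['ft_force'])
g=cv2.cvtColor(c['image'],cv2.COLOR_RGB2GRAY).astype(float)
p=proj(c,[.5219,.3382,.1328]);print('stub top pred',p)
x,y=map(int,p.round());yy,xx=np.mgrid[y-8:y+9,x-10:x+11];w=np.clip(130-g[y-8:y+9,x-10:x+11],0,None)
if w.sum():
    dot=np.array([(xx*w).sum(),(yy*w).sum()])/w.sum();X=onz(c,dot,.1328);print('dot',dot,w.sum(),X)
    print('ring ctr pred',s['position'][:2]+[.0231,-.0024],'err stub-ring',X[:2]-s['position'][:2]-[.0231,-.0024])
E
python3 m.py
python3 - <<'E'
import cv2,glob
g=cv2.cvtColor(cv2.imread(sorted(glob.glob('pics/w_*.png'))[-1]),cv2.COLOR_BGR2GRAY)
for v in range(140,216,4): print(v,' '.join('%3d'%a for a in g[v,236:332:3]))
E
```

```text
20.05 [0.4991 0.3404 0.2604] [ 0.      0.9996 -0.0286  0.    ] [ 0.4083  0.8777 -2.1581]
stub top pred [282.4023 169.4101]
dot [281.9026 168.8073] 5583.0 [0.5224 0.3385 0.1328]
ring ctr pred [0.5222 0.338 ] err stub-ring [0.0001 0.0005]
140 180 180 212 224 225 224 207 180 179 167 155 126 128 138 151 160 160 152 144 142 159 218 220 221 222 222 222 223 223 224 225 225
144 175 174 185 215 219 219 219 195 175 163 139 151 166 174 176 176 176 175 176 171 160 157 185 208 218 226 227 226 227 227 227 226
148 176 177 177 208 216 217 187 192 160 175 176 174 173 173 174 173 173 173 174 173 175 177 179 169 169 212 220 221 221 222 222 221
152 178 178 178 183 184 174 158 172 176 174 179 176 176 177 177 176 177 178 178 176 176 180 174 174 176 165 169 180 190 203 224 225
156 178 178 178 179 176 168 179 177 173 176 179 178 177 177 178 176 177 179 180 179 179 178 176 174 173 175 176 171 179 182 200 215
160 178 178 177 163 163 176 173 178 171 177 181 179 178 177 178 176 178 178 180 180 178 178 176 163 173 174 175 173 173 180 180 179
164 179 175 164 173 179 174 174 146 171 178 181 179 178 177 162 113 129
[... 944 characters left out ...]
 222 223 223 221 162 174 174 184 202 193
196  32  32  76 172 174 181 157 154 159 175 209 223 223 224 224 225 225 226 225 225 225 225 225 224 223 172 172 173 177 204 203 202
200  34  35 112 164 181 177 175 153 168 176 179 219 221 222 222 223 222 223 223 223 223 223 223 221 166 169 174 175 174 150 139 133
204 129 132 133 129 170 178 177 176 154 157 169 202 221 221 221 222 222 222 222 223 223 225 205 152 170 178 176 181 144 134 134 135
208  88  88  89  92 162 178 183 177 155 130  90  91 127 160 168 172 181 183 163 150 138 134 128 141 173 182 179 176 143 135 135 134
212  89  89  87  93 163 174 175 155 140 127  90  95  99  99  99 100 110 134 135 134 134 134 124 138 145 174 174 176 142 133 132 134
```

Emit:
{"name": "move_arm", "arguments": {"commands": [{"tx": 0, "ty": -0.002, "tz": 0.05, "ax": 0, "ay": 0, "az": 0}, {"tx": 0, "ty": -0.002, "tz": 0.1, "ax": 0, "ay": 0, "az": 0}, {"tx": 0, "ty": -0.002, "tz": 0.14, "ax": 0, "ay": 0, "az": 0}, {"tx": 0, "ty": -0.002, "tz": 0.16, "ax": 0, "ay": 0, "az": 0}, {"tx": 0, "ty": -0.002, "tz": 0.175, "ax": 0, "ay": 0, "az": 0}, {"tx": 0, "ty": -0.002, "tz": 0.19, "ax": 0, "ay": 0, "az": 0}, {"tx": 0, "ty": -0.002, "tz": 0.19, "ax": 0, "ay": 0, "az": 0}, {"tx": 0, "ty": -0.002, "tz": 0.19, "ax": 0, "ay": 0, "az": 0}]}}

```text
t: 20.9
position: [0.4989, 0.341, 0.2228]
ee_rot: [-0.0, 1.0, -0.028, 0.0]
ft_force: [-0.2, 0.2, -1.9]
grip_width: 0.0363
finger_force: 31.3
```

```bash
python3 m.py
python3 - <<'E'
import cv2,glob
g=cv2.cvtColor(cv2.imread(''+'pics/'+sorted(f.split('/')[-1] for f in glob.glob('pics/w_*.png'))[-1]),cv2.COLOR_BGR2GRAY)
for v in range(144,220,3): print(v,' '.join('%3d'%a for a in g[v,238:330:2]))
E
```

```text
20.9 [0.4989 0.341  0.2228] [-0.0001  0.9996 -0.0284  0.0003] [-0.2469  0.1761 -1.9055]
stub top pred [283.3524 182.2491]
dot [282.7835 181.4636] 7621.0 [0.5224 0.3385 0.1328]
ring ctr pred [0.522  0.3386] err stub-ring [ 0.0005 -0.0001]
144 222 222 221 222 222 222 214 184 177 177 177 173 156 150 147 148 154 162 168 176 175 172 173 173 172 175 178 171 166 160 158 180 200 214 220 221 221 222 221 221 221 221 221 221 220 221
147 218 221 221 221 221 220 220 202 178 176 170 159 163 175 174 172 173 172 171 174 173 170 170 170 171 176 177 171 172 172 173 173 175 171 187 210 217 219 218 219 219 219 220 221 221 221
150 204 217 217 217 217 217 216 215 197 158 158 170 176 178 177 173 170 170 171 178 181 174 171 172 172 176 177 172 170 170 171 175 174 173 172 168 184 213 221 222 222 222 223 223 224 223
153 186 213 217 216 217 217 212 182 167 171 173 172 171 177 182 181 172 163 155 147 144 145 148 148 146 144 146 153 162 170 179 180 176 171 171 174 172 168 189 218 223 223 223 222 223 222
156 177 189 209 212 211 213 185 177 181 176 172 171 172 171 157 137 147 160 166 158 152 155 159 155 150 153 15
[... 3325 characters left out ...]
 137 169 214 220 221 221 222 221 221 223 222 222 222 222 222 221 222 222 222 220 181 136 153 190 218 221 222 224 222 213 199 189 192 186
213 125 143 144 143 149 168 170 159 156 150 138 136 138 174 215 218 218 219 218 218 218 219 220 220 220 220 220 220 220 221 221 219 180 134 137 149 207 221 222 224 213 152 124 124 125 128
216 124 122 118 119 127 161 167 177 175 154 137 136 137 163 189 210 218 218 219 218 218 218 219 219 219 219 219 219 220 220 220 219 179 130 137 140 189 219 222 224 214 155 131 132 132 132
219  87  86  86  86  98 144 153 170 198 162 137 136 134 149 161 202 217 219 219 218 217 217 217 217 217 218 219 219 220 220 220 216 176 123 135 136 170 216 223 225 214 155 133 131 132 132
```

Run:
```python
from h import *
import glob
f=sorted(glob.glob('pics/w_*.png'))[-1];im=cv2.cvtColor(cv2.imread(f),cv2.COLOR_BGR2RGB);c=env.read_camera('wrist')
from h import cam
c=cam('wrist');print(f)
for v in range(138,162):print(v,im[v,276:292:5].tolist())
s=env.state()
ctr=np.array([.5224,.3385]);ax=np.array([np.cos(-.0568),np.sin(-.0568)])
for r in(.0175,):print('stub back edge',proj(c,np.r_[ctr+ax*r,.1328]),'front',proj(c,np.r_[ctr-ax*r,.1328]))
for dx in(-.002,-.001,0,.001,.002):print(dx,'ring inner back',proj(c,np.r_[ctr+ax*(.020+dx),.135]),'outer',proj(c,np.r_[ctr+ax*(.026+dx),.135]),'ear end',proj(c,np.r_[ctr+ax*(-.036+dx)+.015*np.array([-ax[1],ax[0]]),.135]))
```

```text
pics/w_20.90.png
138 [[81, 88, 90], [81, 86, 90], [81, 89, 92], [158, 164, 162]]
139 [[83, 90, 91], [85, 91, 93], [85, 91, 94], [158, 166, 163]]
140 [[97, 103, 103], [96, 102, 103], [98, 104, 104], [156, 164, 161]]
141 [[121, 127, 125], [118, 124, 123], [118, 124, 123], [151, 158, 155]]
142 [[145, 152, 149], [142, 148, 146], [142, 148, 146], [152, 157, 154]]
143 [[163, 169, 167], [161, 167, 164], [161, 167, 164], [163, 169, 166]]
144 [[172, 178, 175], [168, 175, 171], [168, 175, 171], [170, 176, 174]]
145 [[171, 178, 175], [168, 175, 171], [169, 175, 172], [172, 179, 176]]
146 [[170, 176, 173], [168, 174, 171], [168, 174, 171], [172, 177, 175]]
147 [[170, 176, 173], [166, 171, 169], [167, 173, 171], [169, 176, 173]]
148 [[173, 179, 176], [167, 172, 169], [167, 172, 169], [169, 174, 171]]
149 [[173, 179, 176], [167, 174, 170], [167, 173, 171], [169, 174, 171]]
150 [[174, 180, 177], [167, 174, 171], [168, 175, 171], [169, 176, 172]]
151 [[173, 179, 176], [166, 172, 169], [165, 171, 168], [169, 176, 172]]
152 [[161, 167, 165], [153, 159, 156], [154, 161, 158], [163, 169, 166]]
153 [[142
[... 622 characters left out ...]
7, 173], [173, 179, 176]]
stub back edge [282.90052403 154.28848897] front [282.90116008 207.61834718]
-0.002 ring inner back [282.90114026 154.14952694] outer [282.90102907 144.38807465] ear end [260.31196089 237.92679986]
-0.001 ring inner back [282.90112186 152.53401808] outer [282.90101035 142.74507079] ear end [260.28259132 236.53774411]
0 ring inner back [282.90110341 150.91397489] outer [282.90099159 141.09741625] ear end [260.25314533 235.14507376]
0.001 ring inner back [282.9010849  149.28937822] outer [282.90097276 139.44509125] ear end [260.22362261 233.74877469]
0.002 ring inner back [282.90106634 147.66020887] outer [282.90095389 137.78807592] ear end [260.19402287 232.34883271]
```

Emit:
{"name": "move_arm", "arguments": {"commands": [{"tx": 0.003, "ty": 0, "tz": 0.01, "ax": 0, "ay": 0, "az": 0}, {"tx": 0.003, "ty": 0, "tz": 0.03, "ax": 0, "ay": 0, "az": 0}, {"tx": 0.003, "ty": 0, "tz": 0.05, "ax": 0, "ay": 0, "az": 0}, {"tx": 0.003, "ty": 0, "tz": 0.07, "ax": 0, "ay": 0, "az": 0}, {"tx": 0.003, "ty": 0, "tz": 0.09, "ax": 0, "ay": 0, "az": 0}, {"tx": 0.003, "ty": 0, "tz": 0.106, "ax": 0, "ay": 0, "az": 0}, {"tx": 0.003, "ty": 0, "tz": 0.106, "ax": 0, "ay": 0, "az": 0}, {"tx": 0.003, "ty": 0, "tz": 0.106, "ax": 0, "ay": 0, "az": 0}]}}

```text
t: 21.85
position: [0.4993, 0.3409, 0.2013]
ee_rot: [-0.0, 1.0, -0.028, -0.0]
ft_force: [-0.4, -0.8, -2.5]
grip_width: 0.0365
finger_force: 31.3
```

Emit:
{"name": "move_arm", "arguments": {"commands": [{"tx": 0, "ty": 0, "tz": 0, "ax": 0, "ay": 0, "az": 0}, {"tx": 0, "ty": 0, "tz": 0, "ax": 0, "ay": 0, "az": 0}, {"tx": 0, "ty": 0, "tz": 0, "ax": 0, "ay": 0, "az": 0}]}}

```text
t: 22.15
position: [0.4994, 0.341, 0.2015]
ee_rot: [-0.0, 1.0, -0.028, 0.0]
ft_force: [0.3, -0.2, -2.8]
grip_width: 0.0362
finger_force: 31.3
```

```bash
python3 m.py
python3 - <<'E'
from h import *
for n in('scene','side'):
    c=cam(n,n+'9.png');h=c['image'].astype(int)
    x0,y0,x1,y1=(362,112,400,158) if n=='scene' else (198,335,244,385)
    b=np.clip(h[y0:y1,x0:x1,0]-h[y0:y1,x0:x1,2]-25,0,None);print(n,'brass visible',b.sum(),'before',1404 if n=='scene' else 658)
    for z in(.1063,.1113,.1163): print(proj(c,[.5224,.3385,z]))
E
python3 - <<'E'
from h import *
import glob
f=sorted(glob.glob('pics/w_*.png'))[-1];g=cv2.cvtColor(cv2.imread(f),cv2.COLOR_BGR2GRAY)
for v in (180,186,192,196,200): print(v,g[v,236:332:1].tolist())
E
```

```text
22.15 [0.4994 0.341  0.2015] [-0.0001  0.9996 -0.0284  0.0002] [ 0.2889 -0.2479 -2.8148]
stub top pred [283.3481 192.531 ]
dot [282.7091 191.9809] 9758.0 [0.5223 0.3386 0.1328]
ring ctr pred [0.5225 0.3386] err stub-ring [-0.0002 -0.    ]
scene brass visible 2702 before 1404
[379.62293267 138.57011622]
[379.83316803 136.99344978]
[380.04443591 135.40903985]
side brass visible 12731 before 658
[220.40800735 361.75284626]
[220.14402685 360.59652044]
[219.87778309 359.43028079]
180 [164, 159, 157, 157, 161, 167, 171, 171, 168, 160, 153, 152, 152, 150, 140, 120, 94, 83, 107, 140, 155, 160, 165, 171, 175, 176, 178, 178, 177, 177, 176, 173, 173, 174, 175, 174, 173, 173, 173, 174, 175, 174, 174, 173, 172, 171, 172, 172, 173, 174, 174, 174, 174, 175, 176, 177, 176, 177, 178, 181, 188, 191, 190, 195, 208, 218, 221, 221, 220, 219, 215, 211, 208, 211, 205, 178, 143, 122, 120, 149, 191, 220, 233, 234, 230, 226, 223, 222, 217, 200, 171, 153, 158, 167, 172, 175]
186 [154, 155, 154, 153, 154, 156, 156, 154, 154, 153, 152, 153, 152, 150, 139, 117, 113, 140, 161, 167, 170, 173, 175, 174, 175, 175, 17
[... 1059 characters left out ...]
90, 127, 155, 170, 175, 177, 176, 176, 177, 177, 177, 177, 179, 185, 190, 197, 207, 216, 220, 220, 220, 219, 219, 218, 212, 205, 212, 221, 222, 221, 221, 221, 221, 222, 218, 202, 169, 137, 122, 120, 118, 118, 117, 117, 117]
200 [77, 76, 76, 75, 76, 76, 75, 84, 124, 174, 197, 186, 163, 154, 152, 151, 153, 153, 154, 158, 163, 169, 173, 175, 174, 175, 176, 177, 178, 178, 177, 177, 175, 174, 174, 174, 175, 174, 174, 173, 173, 174, 173, 174, 172, 169, 166, 165, 168, 170, 172, 173, 173, 173, 174, 175, 176, 177, 176, 177, 177, 177, 176, 175, 175, 174, 176, 190, 208, 218, 220, 219, 219, 219, 220, 222, 223, 226, 229, 229, 229, 230, 230, 227, 218, 195, 159, 130, 120, 120, 120, 120, 120, 119, 120, 120]
```

```bash
python3 -c "
from station import env
print(env.finish_job())"
```

```text
the job is handed in; nothing more can be done
None
```

The job is handed in. I pressed the stop button to its hard stop (25 N). The pliers are fully squeezed and hold the spread ring at groove height, centred to about 0.2 mm by the wrist camera with no side force on the wrist. The hand-in gave no verdict. I viewed 11 pictures, one over the limit of 10, so the ring fit on the stub was checked by numbers, not by eye.

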